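# Refill the walnut bowl from the lift-up cupboard

## Task

Raise the lift-up door of the small white cupboard until its stay locks and it holds by itself, then use the scoop (never your fingers) to move all the walnuts from the bin inside into the blue bowl while the door stays up. Then unlock the stay with the red tab and let the door sink fully shut; the scoop must end standing upright back on its cork mat. Leave the tumblers, the butter box and the milk jug alone.

Things in the scene. Friction and masses are not known exactly. Their poses are not given: they have to be found in the camera images.
- flap (a joint): hinge angle of the lift-up door: 0 = shut (sloping 33 deg below level, from the hinge down towards the robot), growing as raised; the stay locks at about 1.94 rad (78 deg above level, still leaning to the robot), end stop 2.04. 0.55 kg, damped: let go before the stay catches, it sinks shut within about 6 s. Raising takes 4 to 6 N at the bar
- hinge (a point): middle of the door's hinge line, 160 mm above the table; axes are the cupboard's: x level, away from the robot, y along the hinge, z up. Door pane 190 mm wide (y), 10 mm thick, reaching 140 mm from the hinge. Cupboard body 268 mm wide, from x = -125 to +50 mm; from x = +8 mm a clear fixed roof covers it, top 171 mm above the table
- bar (a point): middle of the door's round steel pull bar, 12 mm thick, 130 mm long, along y, in the door's plane 210 mm from the hinge; a free gap of 64 mm lies between it and the door's lower edge; 10 mm arms join its ends to the door. Pinched from above, or tilted nearer square to the shut door, it turns between the fingers. Axes turn with the door
- catch (a joint): how far the stay's sprung catch is pressed down: 0 = up, 0.014 m = fully down. A rising door pushes it down by itself, and it snaps up behind the door's lug to lock. Pressed 0.010 m or more it frees the door, which sinks; keep it pressed until the door has sunk 0.8 rad. Spring 3 to 7 N
- tab (a point): centre of the upper face of the red release tab, 36 x 36 mm, 214 mm above the table when up, 158 mm to the +y side of the cupboard's middle, beside the door; press it straight down
- bin_back (a point): foot of the walnut bin's rear ramp: the middle of the line where its floor meets the ramp, which rises away from the robot at 68 deg for 50 mm to an upright rear wall; axes are the cupboard's. Bin 100 mm wide inside (y). The floor, 23 mm above the table here, rises towards the robot at 3 deg for 135 mm to an open front end, where a scoop can slide in. Tops of side walls 70 mm above the table
- scoop_base (a point): underside centre of the aluminium scoop: flat floor 80 mm long (x) by 90 mm wide (y), 2 mm thick, with side walls 40 mm high (3 mm thick, only 6 mm high along the last 20 mm to the mouth) and a rear wall 45 mm high; its open mouth is 40 mm to +x of this point. z is up when it stands. Weight 0.16 kg; holds about six walnuts
- scoop_grip (a point): grip point in the scoop's straight black handle, 40 mm from the handle's end; same axes as scoop_base, at (-74, 0, 122) mm in its frame. The handle is 16 mm thick (y) by 24 mm, 130 mm long, and rises from the scoop's rear wall back and up at 65 deg to the scoop's floor, along (-0.423, 0, 0.906)
- mat: cork mat under the scoop, 130 x 120 mm, 4 mm thick, fixed; origin at the centre of its underside
- bowl: blue bowl, loose, 170 mm across the rim, 60 mm high, wall about 4 mm; origin at the centre of its underside
- tumbler_a: glass tumbler, 70 mm across, 100 mm high; origin at the centre of its underside; leave alone
- tumbler_b: glass tumbler like the other; leave alone
- butter_box: yellow plastic butter box, 85 x 125 x 55 mm high; origin at the centre of its underside; leave alone
- jug: steel milk jug, 90 mm across, 125 mm high, with a handle to its -y side; origin at the centre of its underside; leave alone
- nut0: walnut (may be absent), 32 x 26 x 26 mm, 12 g; origin at its centre
- nut1: walnut (may be absent), 32 x 26 x 26 mm, 12 g; origin at its centre
- nut2: walnut (may be absent), 32 x 26 x 26 mm, 12 g; origin at its centre
- nut3: walnut (may be absent), 32 x 26 x 26 mm, 12 g; origin at its centre
- nut4: walnut (may be absent), 32 x 26 x 26 mm, 12 g; origin at its centre
- nut5: walnut (may be absent), 32 x 26 x 26 mm, 12 g; origin at its centre
- nut6: walnut (may be absent), 32 x 26 x 26 mm, 12 g; origin at its centre
- nut7: walnut (may be absent), 32 x 26 x 26 mm, 12 g; origin at its centre

How it is judged:
By the outcome, as a careful person would: the job done as asked, in the order asked, and still so for the second after the job is handed in, with the robot touching nothing.
Of nut0, nut1, nut2, nut3, nut4, nut5, nut6, nut7 only 4 to 8 are there at a start; the rules pass over those that are not, and their reading is None.
At some moment in a run one of bowl, scoop may be knocked a few centimetres aside while the robot is not near it.
It also fails if it takes over 210 s, if anything falls off the work surface, if the arm or the gripper's body presses on something with over 40 N, if the wrist force passes 120 N, or if a joint passes its speed limit or range.

## Robot

A 7-joint arm with a two-finger parallel gripper is mounted at the origin on the work surface. World frame = base frame: x ahead of the robot, y to its left, z up, the work surface at z = 0. Lengths are in mm, angles in rad, forces in N, time in s.
With the tool pointing down it reaches from about 350 to 900 mm from the base axis. Payload 19.9 kg.
Tool frame: the origin (TCP) lies between the finger pads; the fingertips stand 14 mm ahead of it and the grasp point (between the pads) lies 5 mm behind it; z points along the fingers, y is the line along which they close (so a half turn about z gives the same grasp; the last joint's range is limited). The gripper opens to 94 mm and grips with 3 to 60 N. Pads are 16 mm wide; open, the fingers measure 119 mm over their backs; the gripper's body (75 mm by 177 mm) begins 78 mm behind the grasp point.
Start: joints at [-1.333, 0.417, -0.01, 1.614, 0.005, 1.111, -0.053], TCP at [172.592, 600.676, 219.425] pointing down, gripper open.
Joint ranges: [-2.81, 2.81], [-0.39, 2.02], [-1.27, 1.25], [0.06, 2.57], [-1.19, 4.33], [0.19, 2], [-2.82, 2.82]. Speed limits (rad/s): [1.89, 1.89, 2.39, 2.39, 3.01, 3.01, 3.01].

## Interface

Orientations are given as a 3x3 rotation matrix whose columns are the frame's x, y, z axes.
In Python, from plant import monitor, eyes, close_job gives the robot as it stands. The module is installed in compiled form; this text tells all that it offers.
- The arm moves only by the tool drive_tool, never from a script. Its argument "deltas" is a list of rows, each an object of numbers: "dx", "dy", "dz": the shift along the tool's x, y, z in m; "twist": the turn about the tool's z in degrees. In form: [{"dx": .., "dy": .., "dz": .., "twist": ..}, ...]. A call has 1 to 20 rows; each row is the pose to reach, as a shift and turn from the pose commanded when the call began, along the tool's axes at that moment; what a row does not reach only later rows make up. A row lasts 1/8 s, in which the tool goes at most 62.5 mm and 10.7 degrees, less where a joint would pass 70% of its speed; a pose out of reach is approached as far as the arm can. A call with a gripper value outside its range is refused whole. "claw" is the finger opening in m, from 0 to 0.094, set as the call begins (left out, the last holds). The fingers move at their own pace and stop on an object; "grip_force" is the grip in N (left out, the last holds). Time passes only in rows, so rows that repeat a pose let the fingers close. It gives the time, the measured TCP pose, the force, the opening and the grip force at its end, in the units of the state.
- monitor.get_state(): the state, without advancing time (a new reading comes with each control period).
- eyes.read_camera(name): name is "scene" or "top" or "wrist"; returns (picture, depth): 420x560x3 uint8, blue, green, red; 420x560 float32, mm along the optical axis (not along the pixel's ray), 0 where there is no reading.
- eyes.camera_model(name): a dict with "fx", "fy", "cx", "cy" (pixels), "rvec" (rotation vector, rad) and "tvec" (3), from world to camera coordinates, as OpenCV has them. Camera axes: x right, y down, z forward; pixel columns grow to the right and rows downward; lengths in mm; the calibration is good to about 2 mm. A picture is of the moment at which its call begins: read the wrist's pose just before it. camera_model takes no time and is no camera call; for the wrist camera it gives the pose at the moment of the call.
- close_job(): hands the job in; it is judged then, once.
The state is a dict: "time": time; "qpos": joint angles; "joint_velocities": joint speeds; "effort": joint torques, N m; "tcp_pos": TCP position; "tool_rot": TCP orientation; "force": force on the tool from outside, world axes, zero at the start; "torque": the same for the moment, N m; "width": opening from 0.0 (shut) to 1.0 (fully open); "gripper_force": force on a finger pad.
Only numpy, scipy, OpenCV 4.12 (cv2) and the standard library are available. Lean on these libraries where they do the work, as an engineer would, in place of code of your own. Each camera call takes 0.05 s, during which the arm holds its last target. There are 200 camera calls.

## Working session

There is one attempt and no reset: what is moved stays moved. The work goes in short steps, Python scripts to look and compute and a tool call to move; the robot and the scene stay as the last step left them, time stands still between calls to the robot, and variables do not carry over. Pictures are saved under pics/ and viewed, at most 14 in all, crops included, and the job is handed in when it is done.

Besides the shell and the picture viewer there is one more tool, called after "Call:" as a command line: name --argument value ..., lists and objects as JSON in quotes. drive_tool: Moves the arm, as the interface text tells. Its arguments: {"type":"object","properties":{"deltas":{"type":"array","items":{"type":"object","properties":{"dx":{"type":"number"},"dy":{"type":"number"},"dz":{"type":"number"},"twist":{"type":"number"}}}},"claw":{"type":"number"},"grip_force":{"type":"number"}},"required":["deltas"]}

```bash
mkdir -p pics
cat > h.py <<'E'
import numpy as np, cv2
from plant import monitor, eyes, close_job
def shot(n,f):
    m=eyes.camera_model(n); p,d=eyes.read_camera(n)
    cv2.imwrite(f'pics/{f}.png',p); np.savez(f'pics/{f}.npz',d=d,p=p,**{k:np.array(v) for k,v in m.items()})
    return p,d,m
def load(f):
    z=np.load(f'pics/{f}.npz'); return z['p'],z['d'],z
def pt(f,u,v,r=1):
    p,d,m=load(f); R=cv2.Rodrigues(np.array(m['rvec'],float))[0]
    w=d[v-r:v+r+1,u-r:u+r+1]; w=w[w>0]; z=np.median(w) if len(w) else 0
    c=np.array([(u-m['cx'])/m['fx']*z,(v-m['cy'])/m['fy']*z,z])
    return R.T@(c-np.array(m['tvec']).ravel())
def cloud(f):
    p,d,m=load(f); R=cv2.Rodrigues(np.array(m['rvec'],float))[0]
    v,u=np.mgrid[:d.shape[0],:d.shape[1]]
    c=np.stack([(u-m['cx'])/m['fx']*d,(v-m['cy'])/m['fy']*d,d],-1)
    w=(c-np.array(m['tvec']).ravel())@R; w[d<=0]=np.nan
    return w
def proj(f,X):
    p,d,m=load(f); return cv2.projectPoints(np.array(X,float).reshape(-1,3),m['rvec'],m['tvec'],np.array([[m['fx'],0,m['cx']],[0,m['fy'],m['cy']],[0,0,1]],float),None)[0].reshape(-1,2)
def st():
    s=monitor.get_state(); print('t',round(s['time'],2),'tcp',np.round(s['tcp_pos'],1),'F',np.round(s['force'],1),'w',round(s['width'],3),'gf',np.round(s['gripper_force'],1));print(np.round(s['tool_rot'],4).tolist(), 'q',np.round(s['qpos'],2)); return s
E
python3 - <<'E'
from h import *
np.set_printoptions(suppress=True)
st()
for n in('scene','top'):
    p,d,m=shot(n,n+'0'); print(n,{k:np.round(v,3).tolist() for k,v in m.items()})
E
```

```text
t 0.0 tcp [172.5 600.3 218.8] F [ 0.3 -1.  -0.9] w 1.0 gf 0.0
[[-0.9611, 0.2761, -0.0002], [0.2761, 0.9611, -0.0012], [-0.0001, -0.0012, -1.0]] q [-1.33  0.42 -0.01  1.61  0.    1.11 -0.05]
scene {'fx': 394.432, 'fy': 394.432, 'cx': 278.447, 'cy': 210.247, 'rvec': [2.207, -0.261, 0.153], 'tvec': [-551.352, 178.957, 953.862]}
top {'fx': 386.407, 'fy': 386.407, 'cx': 268.65, 'cy': 201.901, 'rvec': [2.208, -2.154, 0.082], 'tvec': [-25.172, 585.125, 1331.446]}
```

View pics/scene0.png

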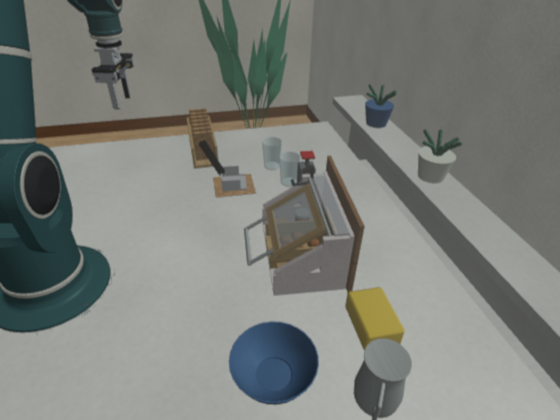

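View pics/top0.png

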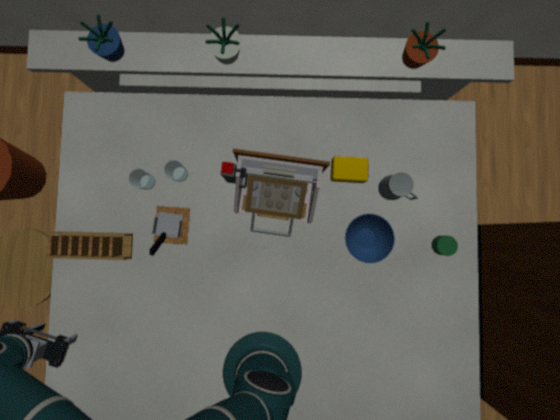

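The scene view shows the cupboard (250–360, 165–290), scoop on mat (232,180), and bowl (273,362). The top view has the cupboard at (275,195), tab (228,168), scoop (168,225) and bowl (369,238).

Run:
```python
from h import *
a=cv2.imread('pics/top0.png')[130:270,120:330]; cv2.imwrite('pics/c1.png',cv2.resize(a,(798,532),interpolation=cv2.INTER_CUBIC))
b=cv2.imread('pics/scene0.png')[120:300,190:370]; cv2.imwrite('pics/c2.png',cv2.resize(b,(600,600),interpolation=cv2.INTER_CUBIC))
```

```text
(no output)
```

View pics/c1.png

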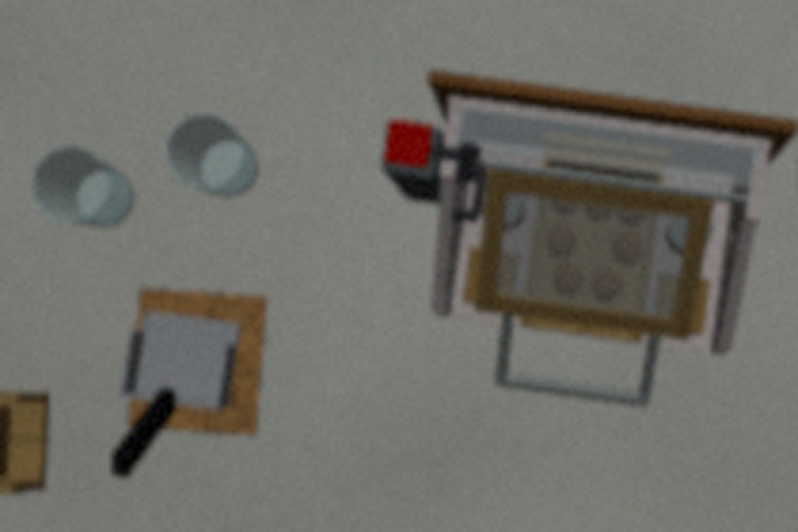

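View pics/c2.png

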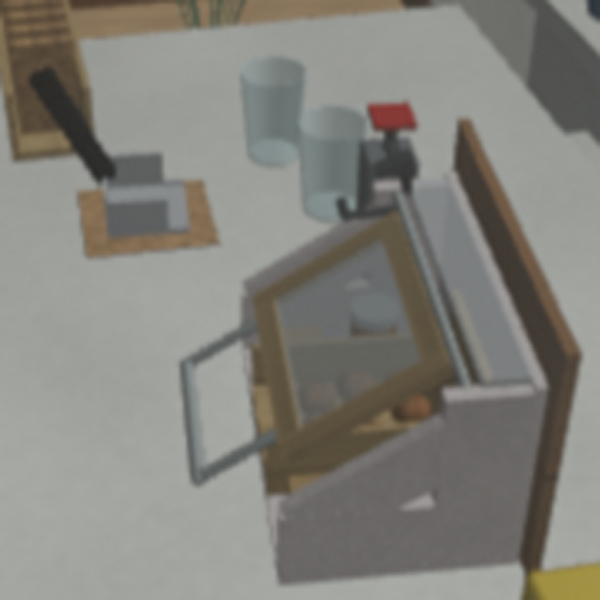

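The crops show the bar ends at top px (251.6,231.3) and (290.5,235.8), the tab at (227.6,168.2) and the scoop handle end at (152,252). About seven nuts are visible in the bin.

Run:
```python
from h import *
np.set_printoptions(suppress=True,precision=1)
T=lambda x,y:(120+x/3.8-.5+.13,130+y/3.8-.37)
S=lambda x,y:(190+x/3.333-.35,120+y/3.333-.35)
def tri(a,b):
    rs=[]
    for f,uv in(('top0',a),('scene0',b)):
        m=load(f)[2];R=cv2.Rodrigues(m['rvec'])[0];o=-R.T@m['tvec'].ravel()
        d=R.T@np.array([(uv[0]-m['cx'])/m['fx'],(uv[1]-m['cy'])/m['fy'],1]);rs.append((o,d/np.linalg.norm(d)))
    A=sum(np.eye(3)-np.outer(d,d) for o,d in rs);B=sum((np.eye(3)-np.outer(d,d))@o for o,d in rs)
    X=np.linalg.solve(A,B); return X,[np.linalg.norm((np.eye(3)-np.outer(d,d))@(X-o)) for o,d in rs]
for n,a,b in[('barL',T(500,385),S(183,363)),('barR',T(648,402),S(198,480)),('tab',T(409,145),S(391,117)),
 ('handle end',T(122,465),S(42,77)),('handle base',T(168,398),S(108,172)),
 ('mat fl',T(138,290),S(204,182)),('mat fr',T(265,297),S(217,243)),('mat br',T(257,433),S(87,255)),('roof L',T(455,97),S(448,180)),('roofR',T(768,142),S(543,388)),
 ('bodyFL',T(440,313),S(245,285)),('bodyFR',T(720,352),S(270,510))]:
    X,e=tri(a,b); print(n,X,np.array(e),pt('top0',*map(int,np.round(a))))
for f in('top0','scene0'):
    w=cloud(f); p=load(f)[0].astype(int)
    b,g,r=p[...,0],p[...,1],p[...,2]
    red=(r>110)&(g<60)&(b<60)&(w[...,2]>190)&(w[...,2]<240); print(f,'tab',np.nanmedian(w[red],0),red.sum(), [np.nanmin(w[red],0),np.nanmax(w[red],0)])
    bl=(b>r+40)&(w[...,2]>50)&(w[...,2]<75)&(w[...,0]<900); q=w[bl][:,:2].astype(np.float32); q=q[~np.isnan(q[:,0])]
    print('bowl rim',len(q),cv2.minEnclosingCircle(q))
    hd=(r<45)&(g<45)&(b<45)&(w[...,2]>50)&(w[...,2]<190)&(abs(w[...,1]-330)<130)&(abs(w[...,0]-480)<150); q=w[hd]; print('handle',len(q),q.mean(0) if len(q) else 0, q[np.argsort(q[:,2])][[0,len(q)//2,-1]] if len(q) else 0)
```

```text
barL [483.8  46.3  48.1] [1.3 1.3] [482.4  49.2   3.4]
barR [471.6 -87.   48.4] [0.9 0.9] [471.8 -88.7   4.4]
tab [671.8 116.9 212. ] [0.2 0.2] [670.8 117.6 213.2]
handle end [410.2 349.9 157.8] [1. 1.] [409.5 348.1 161.4]
handle base [463.7 343.2  52.6] [0.2 0.2] [464.9 340.3  61.7]
mat fl [564.6 390.2  -1. ] [1.7 1.7] [562.7 389.9   0.5]
mat fr [557.8 270.4   3.6] [1.3 1.3] [558.5 272.3  -0.4]
mat br [432.1 271.7   7.8] [0.6 0.6] [431.  274.1   0.1]
roof L [717.1  86.1 165.9] [3.3 3.3] [720.2  86.2 169.1]
roofR [ 688.1 -175.   169. ] [0.5 0.5] [ 689.1 -176.4  165.8]
bodyFL [546.2  99.5  77.7] [1.6 1.6] [547.6 106.9  13.9]
bodyFR [ 514.3 -148.2   69.6] [2.4 2.4] [ 518.3 -151.5   37.5]
top0 tab [676.5 118.  212.8] 46 [array([659.1, 102.6, 205.7]), array([689.4, 133.2, 218.8])]
bowl rim 60 ((438.27984619140625, -350.71221923828125), 71.17411041259766)
handle 134 [435.1 344.6 119.7] [[464.9 339.6  51.8]
 [439.5 345.2 122.5]
 [415.8 352.9 167.3]]
scene0 tab [671.2 112.6 214.5] 61 [array([655.9,  97.1, 211.7]), array([686.3, 127.6, 216.7])]
bowl rim 489 ((470.522705078125, -354.8041076660156), 84.35972595214844)
handle 59 [424.3 341.4 123.6] [[453.4 337.8  54.4]
 [425.5 341.1 132.2]
 [413.5 344.9 162.6]]
```

```bash
cat >> h.py <<'E'
def go(*targets):  # (x,y,z,yaw_of_tool_y_deg or None)
    s=st(); R=np.array(s['tool_rot']); p=np.array(s['tcp_pos']); y0=np.degrees(np.arctan2(R[1,1],R[0,1]))
    for t in targets:
        d=R.T@(np.array(t[:3])-p)/1000; tw=0 if t[3] is None else -((t[3]-y0+180)%360-180)
        print(t,'->',np.round(d,4),'twist',round(tw,2))
E
python3 -c "
from h import *
go((470,-20,260,-6.3))"
```

```text
t 0.1 tcp [172.5 600.4 218.9] F [-0.1  0.4 -0.4] w 0.999 gf 0.0
[[-0.9611, 0.2761, -0.0002], [0.2761, 0.9611, -0.0011], [-0.0002, -0.0011, -1.0]] q [-1.33  0.42 -0.01  1.61  0.    1.11 -0.05]
(470, -20, 260, -6.3) -> [-0.4572 -0.5142 -0.0405] twist 80.27
```

Call:
drive_tool --deltas '[{"dx": -0.457, "dy": -0.514, "dz": -0.04, "twist": 80.3}, {"dx": -0.457, "dy": -0.514, "dz": -0.04, "twist": 80.3}, {"dx": -0.457, "dy": -0.514, "dz": -0.04, "twist": 80.3}, {"dx": -0.457, "dy": -0.514, "dz": -0.04, "twist": 80.3}, {"dx": -0.457, "dy": -0.514, "dz": -0.04, "twist": 80.3}, {"dx": -0.457, "dy": -0.514, "dz": -0.04, "twist": 80.3}, {"dx": -0.457, "dy": -0.514, "dz": -0.04, "twist": 80.3}, {"dx": -0.457, "dy": -0.514, "dz": -0.04, "twist": 80.3}, {"dx": -0.457, "dy": -0.514, "dz": -0.04, "twist": 80.3}, {"dx": -0.457, "dy": -0.514, "dz": -0.04, "twist": 80.3}, {"dx": -0.457, "dy": -0.514, "dz": -0.04, "twist": 80.3}, {"dx": -0.457, "dy": -0.514, "dz": -0.04, "twist": 80.3}, {"dx": -0.457, "dy": -0.514, "dz": -0.04, "twist": 80.3}, {"dx": -0.457, "dy": -0.514, "dz": -0.04, "twist": 80.3}, {"dx": -0.457, "dy": -0.514, "dz": -0.04, "twist": 80.3}]' --claw 0.05

```text
time: 1.98
tcp_pos: [469.7, -18.6, 259.5]
tool_rot: [[0.109, 0.994, -0.0], [0.994, -0.109, 0.0], [0.0, -0.0, -1.0]]
force: [0.2, 0.0, 0.9]
width: 0.535
gripper_force: 0.0
```

Run:
```python
from h import *
st(); p,d,m=shot('wrist','w1'); R=cv2.Rodrigues(np.array(m['rvec']))[0]; print(-R.T@np.array(m['tvec']).ravel(),R[2])
```

```text
t 1.98 tcp [469.7 -18.6 259.5] F [0.2 0.  0.9] w 0.535 gf 0.0
[[0.1087, 0.9941, -0.0], [0.9941, -0.1087, 0.0003], [0.0003, -0.0, -1.0]] q [-0.67  0.11  0.7   1.95 -0.08  1.11 -0.05]
[477.47508829  54.6475772  426.66085464] [-0.02705644 -0.25504868 -0.9665496 ]
```

View pics/w1.png

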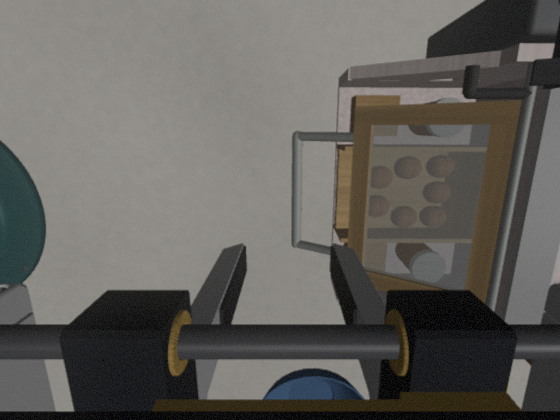

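The wrist picture shows the bar from (297,136) to (297,243), and seven nuts at (376–440, 165–216).

Run:
```python
from h import *
np.set_printoptions(suppress=True,precision=1)
for u,v in[(297,145),(297,165),(297,190),(297,215),(296,235),(425,118),(505,110),(525,140),(490,285),(365,100),(345,75),(380,130)]: print((u,v),pt('w1',u,v,1))
# ray at z=48
m=load('w1')[2];R=cv2.Rodrigues(m['rvec'])[0];o=-R.T@m['tvec'].ravel()
for u,v in[(296.8,136),(296.8,243)]:
    d=R.T@np.array([(u-m['cx'])/m['fx'],(v-m['cy'])/m['fy'],1]); print(o+d*(48-o[2])/d[2])
```

```text
(297, 145) [486.4  36.6  53.7]
(297, 165) [484.1  14.1  52.9]
(297, 190) [481.1 -15.   53.3]
(297, 215) [477.9 -45.3  53.7]
(296, 235) [474.1 -70.5  53.1]
(425, 118) [601.   51.  126.7]
(505, 110) [650.6  50.5 159.6]
(525, 140) [663.9  25.9 165.5]
(490, 285) [ 643.9 -100.   163.6]
(365, 100) [568.3  77.1  42.4]
(345, 75) [545.2 104.1  55. ]
(380, 130) [567.5  44.2 101.6]
[487.4  46.4  48. ]
[473.9 -82.8  48. ]
```

Call:
drive_tool --deltas '[{"dx": 0.002, "dy": 0.0106, "dz": 0.05}, {"dx": 0.002, "dy": 0.0106, "dz": 0.1}, {"dx": 0.002, "dy": 0.0106, "dz": 0.15}, {"dx": 0.002, "dy": 0.0106, "dz": 0.18}, {"dx": 0.002, "dy": 0.0106, "dz": 0.2}, {"dx": 0.002, "dy": 0.0106, "dz": 0.2085}, {"dx": 0.002, "dy": 0.0106, "dz": 0.2085}]'

```text
validation failed for argument at $.de...
```

Call:
drive_tool --deltas '[{"dz": 0}, {"dz": 0}, {"dz": 0}, {"dz": 0}, {"dz": 0}]' --claw 0.0 --grip_force 25

```text
validation failed for argument at $.de...
```

Run:
```python
from h import *
st()
th=np.linspace(0,114,41)[1:]; 
# ease in/out
a0=np.radians(-33)
a=np.radians(-33+th); dy=-.210*(np.cos(a)-np.cos(a0)); dz=-.210*(np.sin(a)-np.sin(a0))
for i in range(40): print(f'{{"dy":{dy[i]:.3f},"dz":{dz[i]:.3f}}}',end=',')
print(); print('second call from row20:')
for i in range(20,40): print(f'{{"dy":{dy[i]-round(dy[19],3):.3f},"dz":{dz[i]-round(dz[19],3):.3f}}}',end=',')
```

```text
t 2.02 tcp [469.7 -18.8 259.5] F [-0.7  0.3 -0.1] w 0.532 gf 0.0
[[0.1089, 0.9941, 0.0001], [0.9941, -0.1089, 0.0003], [0.0003, 0.0001, -1.0]] q [-0.67  0.11  0.7   1.95 -0.08  1.11 -0.05]
{"dy":-0.005,"dz":-0.009},{"dy":-0.010,"dz":-0.018},{"dy":-0.015,"dz":-0.027},{"dy":-0.019,"dz":-0.037},{"dy":-0.023,"dz":-0.047},{"dy":-0.026,"dz":-0.057},{"dy":-0.028,"dz":-0.067},{"dy":-0.031,"dz":-0.077},{"dy":-0.032,"dz":-0.088},{"dy":-0.033,"dz":-0.098},{"dy":-0.034,"dz":-0.108},{"dy":-0.034,"dz":-0.119},{"dy":-0.033,"dz":-0.129},{"dy":-0.032,"dz":-0.140},{"dy":-0.031,"dz":-0.150},{"dy":-0.029,"dz":-0.160},{"dy":-0.026,"dz":-0.170},{"dy":-0.023,"dz":-0.180},{"dy":-0.020,"dz":-0.190},{"dy":-0.016,"dz":-0.200},{"dy":-0.011,"dz":-0.209},{"dy":-0.006,"dz":-0.218},{"dy":-0.001,"dz":-0.227},{"dy":0.005,"dz":-0.236},{"dy":0.011,"dz":-0.244},{"dy":0.018,"dz":-0.252},{"dy":0.025,"dz":-0.260},{"dy":0.032,"dz":-0.267},{"dy":0.040,"dz":-0.274},{"dy":0.048,"dz":-0.281},{"dy":0.057,"dz":-0.287},{"dy":0.065,"dz":-0.293},{"dy":0.074,"dz":-0.298},{"dy":0.084,"dz":-0.303},{"dy":0.093,"dz":-0.307},{"dy":0.103,"dz":-0.311},{"dy":0.113,"dz":-0.315},{"dy":0.123,"dz":-0.318},{"dy":0.133,"dz":-0.320},{"dy":0.143,"dz":-0.322},
second call from row20:
{"dy":0.005,"dz":-0.009},{"dy":0.010,"dz":-0.018},{"dy":0.015,"dz":-0.027},{"dy":0.021,"dz":-0.036},{"dy":0.027,"dz":-0.044},{"dy":0.034,"dz":-0.052},{"dy":0.041,"dz":-0.060},{"dy":0.048,"dz":-0.067},{"dy":0.056,"dz":-0.074},{"dy":0.064,"dz":-0.081},{"dy":0.073,"dz":-0.087},{"dy":0.081,"dz":-0.093},{"dy":0.090,"dz":-0.098},{"dy":0.100,"dz":-0.103},{"dy":0.109,"dz":-0.107},{"dy":0.119,"dz":-0.111},{"dy":0.129,"dz":-0.115},{"dy":0.139,"dz":-0.118},{"dy":0.149,"dz":-0.120},{"dy":0.159,"dz":-0.122},
```

Call:
drive_tool --deltas '[{"dx": 0.002, "dy": 0.0106, "dz": 0.05, "twist": 0}, {"dx": 0.002, "dy": 0.0106, "dz": 0.1, "twist": 0}, {"dx": 0.002, "dy": 0.0106, "dz": 0.15, "twist": 0}, {"dx": 0.002, "dy": 0.0106, "dz": 0.18, "twist": 0}, {"dx": 0.002, "dy": 0.0106, "dz": 0.2, "twist": 0}, {"dx": 0.002, "dy": 0.0106, "dz": 0.2085, "twist": 0}, {"dx": 0.002, "dy": 0.0106, "dz": 0.2085, "twist": 0}]'

```text
time: 2.9
tcp_pos: [480.6, -18.6, 51.1]
tool_rot: [[0.11, 0.994, -0.0], [0.994, -0.11, -0.0], [-0.0, -0.0, -1.0]]
force: [-0.8, 0.2, -0.7]
width: 0.532
gripper_force: 0.0
```

Call:
drive_tool --deltas '[{"dx": 0, "dy": 0, "dz": 0, "twist": 0}, {"dx": 0, "dy": 0, "dz": 0, "twist": 0}, {"dx": 0, "dy": 0, "dz": 0, "twist": 0}, {"dx": 0, "dy": 0, "dz": 0, "twist": 0}, {"dx": 0, "dy": 0, "dz": 0, "twist": 0}]' --claw 0.0 --grip_force 25

```text
time: 3.52
tcp_pos: [480.0, -18.6, 51.0]
tool_rot: [[0.11, 0.994, -0.001], [0.994, -0.11, 0.0], [0.0, -0.001, -1.0]]
force: [-5.3, 0.7, 6.7]
width: 0.122
gripper_force: 25.0
```

Call:
drive_tool --deltas '[{"dx": 0, "twist": 0, "dy": -0.005, "dz": -0.009}, {"dx": 0, "twist": 0, "dy": -0.01, "dz": -0.018}, {"dx": 0, "twist": 0, "dy": -0.015, "dz": -0.027}, {"dx": 0, "twist": 0, "dy": -0.019, "dz": -0.037}, {"dx": 0, "twist": 0, "dy": -0.023, "dz": -0.047}, {"dx": 0, "twist": 0, "dy": -0.026, "dz": -0.057}, {"dx": 0, "twist": 0, "dy": -0.028, "dz": -0.067}, {"dx": 0, "twist": 0, "dy": -0.031, "dz": -0.077}, {"dx": 0, "twist": 0, "dy": -0.032, "dz": -0.088}, {"dx": 0, "twist": 0, "dy": -0.033, "dz": -0.098}]'

```text
time: 4.78
tcp_pos: [447.1, -15.0, 149.5]
tool_rot: [[0.11, 0.994, -0.001], [0.994, -0.11, 0.0], [0.0, -0.001, -1.0]]
force: [-5.7, 2.8, -4.8]
width: 0.115
gripper_force: 25.0
```

Call:
drive_tool --deltas '[{"dx": 0, "twist": 0, "dy": -0.001, "dz": -0.01}, {"dx": 0, "twist": 0, "dy": -0.001, "dz": -0.021}, {"dx": 0, "twist": 0, "dy": 0.0, "dz": -0.031}, {"dx": 0, "twist": 0, "dy": 0.001, "dz": -0.042}, {"dx": 0, "twist": 0, "dy": 0.002, "dz": -0.052}, {"dx": 0, "twist": 0, "dy": 0.004, "dz": -0.062}, {"dx": 0, "twist": 0, "dy": 0.007, "dz": -0.072}, {"dx": 0, "twist": 0, "dy": 0.01, "dz": -0.082}, {"dx": 0, "twist": 0, "dy": 0.013, "dz": -0.092}, {"dx": 0, "twist": 0, "dy": 0.017, "dz": -0.102}]'

```text
time: 6.02
tcp_pos: [462.2, -16.7, 251.0]
tool_rot: [[0.111, 0.994, -0.006], [0.994, -0.111, 0.001], [0.0, -0.006, -1.0]]
force: [-21.5, 4.8, 5.2]
width: 0.12
gripper_force: 25.0
```

Call:
drive_tool --deltas '[{"dx": 0, "twist": 0, "dy": 0.005, "dz": -0.009}, {"dx": 0, "twist": 0, "dy": 0.01, "dz": -0.018}, {"dx": 0, "twist": 0, "dy": 0.015, "dz": -0.027}, {"dx": 0, "twist": 0, "dy": 0.021, "dz": -0.036}, {"dx": 0, "twist": 0, "dy": 0.027, "dz": -0.044}, {"dx": 0, "twist": 0, "dy": 0.034, "dz": -0.052}, {"dx": 0, "twist": 0, "dy": 0.041, "dz": -0.06}, {"dx": 0, "twist": 0, "dy": 0.048, "dz": -0.067}, {"dx": 0, "twist": 0, "dy": 0.056, "dz": -0.074}, {"dx": 0, "twist": 0, "dy": 0.064, "dz": -0.081}, {"dx": 0, "twist": 0, "dy": 0.073, "dz": -0.087}, {"dx": 0, "twist": 0, "dy": 0.081, "dz": -0.093}, {"dx": 0, "twist": 0, "dy": 0.09, "dz": -0.098}, {"dx": 0, "twist": 0, "dy": 0.1, "dz": -0.103}]'

```text
time: 7.78
tcp_pos: [564.1, -28.7, 356.3]
tool_rot: [[0.111, 0.994, 0.001], [0.994, -0.111, 0.0], [0.0, 0.001, -1.0]]
force: [-11.0, -0.6, 16.1]
width: 0.115
gripper_force: 25.0
```

Call:
drive_tool --deltas '[{"dx": 0, "twist": 0, "dy": 0.008, "dz": -0.006}, {"dx": 0, "twist": 0, "dy": 0.018, "dz": -0.011}, {"dx": 0, "twist": 0, "dy": 0.028, "dz": -0.015}, {"dx": 0, "twist": 0, "dy": 0.038, "dz": -0.018}, {"dx": 0, "twist": 0, "dy": 0.048, "dz": -0.02}]'

```text
time: 8.4
tcp_pos: [612.3, -34.1, 374.3]
tool_rot: [[0.111, 0.994, -0.0], [0.994, -0.111, -0.001], [-0.001, -0.0, -1.0]]
force: [-2.6, -5.2, -4.8]
width: 0.115
gripper_force: 25.0
```

Run:
```python
from h import *
st(); shot('scene','s2')
a=cv2.imread('pics/s2.png')[80:300,190:390]; cv2.imwrite('pics/c3.png',cv2.resize(a,None,fx=2.7,fy=2.7,interpolation=cv2.INTER_CUBIC))
```

```text
t 8.4 tcp [612.3 -34.1 374.3] F [-2.6 -5.2 -4.8] w 0.115 gf 25.0
[[0.1111, 0.9938, -0.0001], [0.9938, -0.1111, -0.0011], [-0.0011, -0.0, -1.0]] q [-0.54  0.36  0.74  1.45 -0.24  1.43  0.1 ]
```

View pics/c3.png

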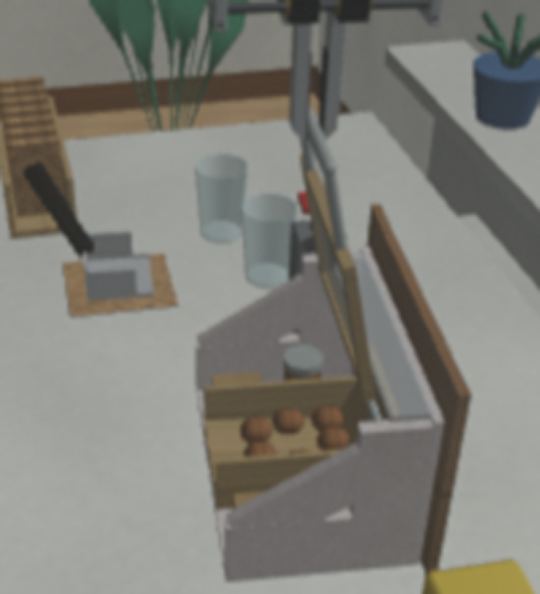

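The crop shows the door almost upright, with nuts visible in the bin. I'll push slightly past the lock angle, back off, then open the fingers.

Call:
drive_tool --deltas '[{"dx": 0, "twist": 0, "dy": 0.007, "dz": -0.001}, {"dx": 0, "twist": 0, "dy": 0.014, "dz": -0.002}, {"dx": 0, "twist": 0, "dy": 0.014, "dz": -0.002}, {"dx": 0, "twist": 0, "dy": 0.014, "dz": -0.002}, {"dx": 0, "twist": 0, "dy": 0.008, "dz": -0.001}, {"dx": 0, "twist": 0, "dy": 0.003, "dz": 0.0}, {"dx": 0, "twist": 0, "dy": 0.0, "dz": 0.0}, {"dx": 0, "twist": 0, "dy": -0.003, "dz": 0.0}, {"dx": 0, "twist": 0, "dy": -0.003, "dz": 0.0}]'

```text
time: 9.57
tcp_pos: [609.1, -33.5, 374.2]
tool_rot: [[0.111, 0.994, 0.001], [0.994, -0.111, -0.001], [-0.001, 0.001, -1.0]]
force: [2.0, -6.9, -5.4]
width: 0.12
gripper_force: 25.0
```

Call:
drive_tool --deltas '[{"dx": 0, "twist": 0, "dy": -0.002, "dz": 0.0}, {"dx": 0, "twist": 0, "dy": -0.005, "dz": 0.0}, {"dx": 0, "twist": 0, "dy": -0.005, "dz": 0.0}]'

```text
time: 9.95
tcp_pos: [604.5, -33.0, 373.4]
tool_rot: [[0.111, 0.994, 0.001], [0.994, -0.111, -0.001], [-0.001, 0.001, -1.0]]
force: [10.6, -7.6, -17.5]
width: 0.119
gripper_force: 25.0
```

Call:
drive_tool --deltas '[{"dx": 0, "twist": 0, "dy": 0, "dz": 0.0}, {"dx": 0, "twist": 0, "dy": 0, "dz": 0.0}, {"dx": 0, "twist": 0, "dy": 0, "dz": 0.0}, {"dx": 0, "twist": 0, "dy": 0, "dz": 0.0}, {"dx": 0, "twist": 0, "dy": 0, "dz": 0.0}, {"dx": 0, "twist": 0, "dy": 0, "dz": 0.0}]' --claw 0.05

```text
time: 10.7
tcp_pos: [603.9, -32.3, 374.0]
tool_rot: [[0.11, 0.994, 0.0], [0.994, -0.11, 0.0], [0.0, 0.0, -1.0]]
force: [0.4, 0.2, 0.5]
width: 0.529
gripper_force: 0.0
```

Run:
```python
from h import *
np.set_printoptions(suppress=True,precision=1)
st(); shot('scene','s3'); w=cloud('s3')
o=np.array([655.4,-36.2,160]); c=np.array([.9938,-.111,0]); y=np.array([.111,.9938,0])
q=w-o; X=q@c; Y=q@y; Z=q[...,2]
for a,b in((40,80),(80,110),(110,140),(185,215)):
    k=(Z>a)&(Z<b)&(abs(Y)<(90 if b<150 else 70))&(X>-110)&(X<40); print(a,b,k.sum(),np.median(X[k]),np.median(Z[k]),np.percentile(X[k],[10,90]))
```

```text
t 10.7 tcp [603.9 -32.3 374. ] F [0.4 0.2 0.5] w 0.529 gf 0.0
[[0.1103, 0.9939, 0.0], [0.9939, -0.1103, 0.0], [0.0, 0.0, -1.0]] q [-0.6  0.3  0.8  1.5 -0.2  1.4  0.1]
40 80 110 -15.561181212247956 59.883926593066164 [-19.2 -11.6]
80 110 69 -22.567985913032494 90.73334413605906 [-26.1 -19.9]
110 140 181 -31.622580129790308 136.36282893990347 [-34.  -27.2]
185 215 263 -45.96063693260874 210.17369541203868 [-77.3 -25.3]
```

```bash
python3 -c "
from h import *
go((604,-32,435,None),(435,343,300,83))"
```

```text
t 10.75 tcp [603.9 -32.4 374. ] F [-0.1 -0.3 -0.3] w 0.532 gf 0.0
[[0.1102, 0.9939, 0.0001], [0.9939, -0.1102, -0.0], [-0.0, 0.0001, -1.0]] q [-0.55  0.34  0.75  1.47 -0.23  1.42  0.09]
(604, -32, 435, None) -> [ 0.0004  0.0001 -0.061 ] twist 0
(435, 343, 300, 83) -> [ 0.3545 -0.2092  0.074 ] twist -89.33
```

Call:
drive_tool --deltas '[{"dx": 0, "dy": 0, "dz": -0.061, "twist": 0}, {"dx": 0, "dy": 0, "dz": -0.061, "twist": 0}, {"dx": 0.177, "dy": -0.105, "dz": -0.05, "twist": -45}, {"dx": 0.177, "dy": -0.105, "dz": -0.05, "twist": -45}, {"dx": 0.3545, "dy": -0.209, "dz": 0.074, "twist": -89.3}, {"dx": 0.3545, "dy": -0.209, "dz": 0.074, "twist": -89.3}, {"dx": 0.3545, "dy": -0.209, "dz": 0.074, "twist": -89.3}, {"dx": 0.3545, "dy": -0.209, "dz": 0.074, "twist": -89.3}, {"dx": 0.3545, "dy": -0.209, "dz": 0.074, "twist": -89.3}, {"dx": 0.3545, "dy": -0.209, "dz": 0.074, "twist": -89.3}, {"dx": 0.3545, "dy": -0.209, "dz": 0.074, "twist": -89.3}, {"dx": 0.3545, "dy": -0.209, "dz": 0.074, "twist": -89.3}, {"dx": 0.3545, "dy": -0.209, "dz": 0.074, "twist": -89.3}, {"dx": 0.3545, "dy": -0.209, "dz": 0.074, "twist": -89.3}]'

```text
time: 12.5
tcp_pos: [435.3, 342.9, 300.0]
tool_rot: [[-0.992, 0.123, 0.0], [0.123, 0.992, -0.0], [-0.0, -0.0, -1.0]]
force: [-0.4, 0.4, -0.5]
width: 0.531
gripper_force: 0.0
```

Run:
```python
from h import *
st(); shot('wrist','w4')
```

```text
t 12.5 tcp [435.3 342.9 300. ] F [-0.4  0.4 -0.5] w 0.531 gf 0.0
[[-0.9924, 0.1234, 0.0], [0.1234, 0.9924, -0.0], [-0.0, -0.0, -1.0]] q [-0.99  0.23  0.32  1.7  -0.08  1.22  0.79]
```

View pics/w4.png

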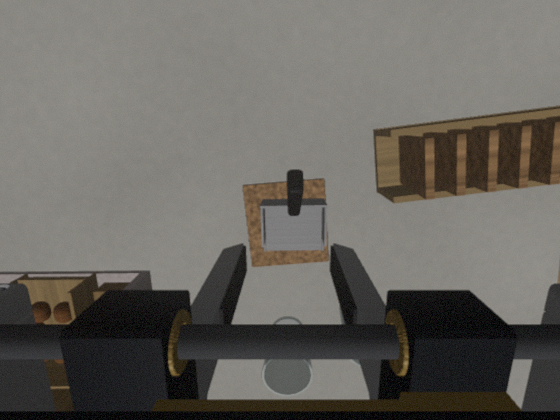

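The wrist view shows the scoop floor at (263–326, 202–250) with its mouth downward, and the handle from (295,172) to (294,213), nearly aligned with the tool.

Run:
```python
from h import *
np.set_printoptions(suppress=True,precision=1)
p,d,m=load('w4'); w=cloud('w4'); g=p.max(-1).astype(int)
R=np.zeros(g.shape,bool); R[165:220,280:310]=1
h=R&(g<45)&(w[...,2]>15)
q=w[h]; print(len(q),q.min(0),q.max(0))
# handle horizontal line direction: centreline rows
xs=[];
for v in range(172,214,3):
    k=np.where(h[v])[0]
    if len(k)>3: print(v,k.min(),k.max(),np.nanmedian(w[v,k],0))
for u,v in[(266,248),(323,248),(266,205),(323,205),(263,228),(326,228),(295,240),(294,201),(247,186),(324,180),(251,266),(328,261)]: print((u,v),pt('w4',u,v,1))
a=p[160:275,235:340]; cv2.imwrite('pics/c4.png',cv2.resize(a,None,fx=5,fy=5,interpolation=cv2.INTER_CUBIC))
```

```text
553 [399.4 339.6  60.3] [469.2 359.6 168.7]
172 288 301 [401.2 352.7 160.2]
175 288 301 [403.9 352.3 161.4]
178 288 302 [406.5 352.5 162.6]
181 288 302 [409.2 351.7 163.8]
184 288 302 [411.8 351.3 165. ]
187 288 302 [414.5 351.4 166.8]
190 288 302 [416.9 349.2 167.4]
193 288 302 [420.5 350.7 164.3]
196 288 301 [425.6 349.9 152.9]
199 288 301 [431.5 349.4 140.6]
202 288 300 [437.5 348.4 127.9]
205 288 299 [444.  347.3 114.2]
208 289 299 [451.3 347.2  98.4]
211 289 298 [459.1 345.9  81.1]
(266, 248) [530.3 296.3   7.9]
(323, 248) [541.5 382.4   6.9]
(266, 205) [454.5 310.   49.6]
(323, 205) [463.7 385.4  51. ]
(263, 228) [489.  300.1  38.8]
(326, 228) [511.  390.2   4.8]
(295, 240) [523.  341.6   8.1]
(294, 201) [435.4 348.5 132.4]
(247, 186) [432.7 282.4   6.1]
(324, 180) [438.6 394.4   2.4]
(251, 266) [559.  268.1   2.5]
(328, 261) [566.  388.4   1.7]
```

View pics/c4.png

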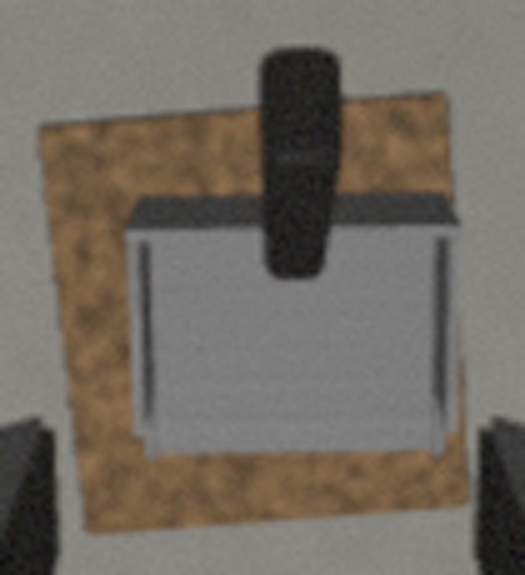

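Call:
drive_tool --deltas '[{"dx": 0.0106, "dy": 0.0058, "dz": 0.05, "twist": -0.7}, {"dx": 0.0106, "dy": 0.0058, "dz": 0.1, "twist": -0.7}, {"dx": 0.0106, "dy": 0.0058, "dz": 0.14, "twist": -0.7}, {"dx": 0.0106, "dy": 0.0058, "dz": 0.165, "twist": -0.7}, {"dx": 0.0106, "dy": 0.0058, "dz": 0.179, "twist": -0.7}, {"dx": 0.0106, "dy": 0.0058, "dz": 0.179, "twist": -0.7}]'

```text
time: 13.3
tcp_pos: [425.4, 349.9, 120.7]
tool_rot: [[-0.994, 0.111, -0.001], [0.111, 0.994, -0.001], [0.0, -0.001, -1.0]]
force: [-0.0, 0.3, -0.0]
width: 0.532
gripper_force: 0.0
```

Call:
drive_tool --deltas '[{"dx": 0, "dy": 0, "dz": 0, "twist": 0}, {"dx": 0, "dy": 0, "dz": 0, "twist": 0}, {"dx": 0, "dy": 0, "dz": 0, "twist": 0}, {"dx": 0, "dy": 0, "dz": 0, "twist": 0}, {"dx": 0, "dy": 0, "dz": 0, "twist": 0}]' --claw 0.0 --grip_force 20

```text
time: 13.92
tcp_pos: [425.5, 350.1, 121.2]
tool_rot: [[-0.994, 0.11, 0.0], [0.11, 0.994, 0.0], [-0.0, 0.0, -1.0]]
force: [-1.8, -1.1, 5.1]
width: 0.168
gripper_force: 20.0
```

Call:
drive_tool --deltas '[{"dx": 0, "dy": 0, "dz": 0, "twist": 0}, {"dx": 0, "dy": 0, "dz": 0, "twist": 0}, {"dx": 0, "dy": 0, "dz": -0.01, "twist": 0}, {"dx": 0, "dy": 0, "dz": -0.025, "twist": 0}, {"dx": 0, "dy": 0, "dz": -0.04, "twist": 0}, {"dx": 0, "dy": 0, "dz": -0.05, "twist": 0}, {"dx": 0, "dy": 0, "dz": -0.05, "twist": 0}]' --grip_force 60

```text
time: 14.8
tcp_pos: [425.7, 350.3, 171.9]
tool_rot: [[-0.994, 0.11, 0.001], [0.11, 0.994, 0.001], [-0.001, 0.001, -1.0]]
force: [-0.7, 0.2, -1.8]
width: 0.169
gripper_force: 60.0
```

Run:
```python
from h import *
np.set_printoptions(suppress=True,precision=1)
st(); shot('wrist','w5'); shot('scene','s5'); p=cv2.imread('pics/w5.png'); q=cv2.resize(cv2.imread('pics/s5.png')[100:260,150:363],None,fx=1.88,fy=1.88); cv2.imwrite('pics/c5.png',np.hstack([cv2.resize(p,(400,300)),q[:300,:400]]))
```

```text
t 14.8 tcp [425.7 350.3 171.9] F [-0.7  0.2 -1.8] w 0.169 gf 60.0
[[-0.9939, 0.1102, 0.001], [0.1102, 0.9939, 0.0011], [-0.0009, 0.0012, -1.0]] q [-1.   0.3  0.3  1.9 -0.1  0.9  0.8]
```

View pics/c5.png

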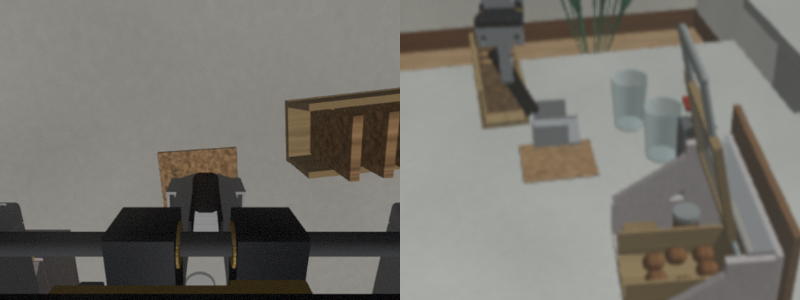

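The scoop is held and looks level, with the door still up. Next I measure the bin and the scoop's pitch.

Run:
```python
from h import *
np.set_printoptions(suppress=True,precision=1)
p,d,m=load('w5'); w=cloud('w5')
for v in range(280,330,6): print(v,w[v,287],p[v,287])
shot('top','t5')
o=np.array([655.4,-36.2,0]); c=np.array([.9938,-.111,0]); y=np.array([.111,.9938,0])
for f in('t5','s5'):
    q=cloud(f)-o; X=q@c; Y=q@y; Z=q[...,2]
    print(f)
    for x in range(-190,0,10):
        k=(abs(X-x)<5)&(abs(Y)<42); k2=(abs(X-x)<5)&(abs(Y)<70)&(abs(Z-70)<6)
        print(x,k.sum(),np.percentile(Z[k],[5,25,50,95]) if k.sum() else '', 'walls Y',np.sort(Y[k2])[[0,-1]] if k2.sum()>1 else '')
a=cv2.imread('pics/t5.png')[150:240,225:335]; b=cv2.imread('pics/s5.png')[190:290,255:365]
cv2.imwrite('pics/c6.png',np.hstack([cv2.resize(a,(400,327),interpolation=cv2.INTER_CUBIC),cv2.resize(b,(360,327),interpolation=cv2.INTER_CUBIC)]))
```

```text
280 [411.4 350.8 217.7] [17 18 22]
286 [414.4 350.5 217.2] [29 24 31]
292 [417.  350.2 217.5] [30 35 28]
298 [509.  339.3  58.5] [124 125 125]
304 [515.4 338.6  58.6] [137 137 136]
310 [521.9 337.9  58.6] [139 137 137]
316 [528.7 337.1  58.3] [139 139 141]
322 [534.5 336.5  59.8] [138 136 137]
328 [397.8 352.5 270.8] [29 31 26]
t5
-190 65 [-5.5 -2.8 -1.   3.6] walls Y 
-180 68 [-5.6 -2.4 -0.8  2.8] walls Y 
-170 67 [-6.  -2.4 -0.9  2.7] walls Y 
-160 67 [-4.  -1.8 -0.2  4.5] walls Y 
-150 66 [-5.  -2.7 -1.   3.5] walls Y 
-140 66 [-5.1 -3.  -0.9  3.9] walls Y 
-130 67 [-5.  -2.8 -0.6  4.5] walls Y 
-120 76 [-2.4 23.2 28.5 34. ] walls Y [-54.7  51.1]
-110 70 [25.6 27.1 28.9 33.7] walls Y [-54.   52.8]
-100 70 [22.4 26.9 28.  33.1] walls Y [-56.   53.5]
-90 76 [24.1 27.3 29.8 50.8] walls Y [-54.6  51.9]
-80 68 [24.1 28.8 46.7 54.7] walls Y [-56.   53.3]
-70 66 [23.9 27.7 45.5 55.7] walls Y [-55.4  51.4]
-60 64 [22.1 24.5 26.1 46.6] walls Y [-56.5  52.9]
-50 132 [ 23.   29.5  50.8 371.7] walls Y [-55.8  53.3]
-40 159 [ 24.2  47.3 367.1 371.8] walls Y [-54.7  52.4]
-30 90 [ 20.5  25.5  4
[... 358 characters left out ...]
.8  0.4  2.3] walls Y 
-130 88 [-2.7 -0.4  0.3  2.8] walls Y 
-120 86 [ 3.3 27.  30.  32. ] walls Y [-58.3  53.7]
-110 48 [27.9 28.9 29.8 32.2] walls Y [-59.6  51.5]
-100 49 [27.2 28.3 29.5 31.7] walls Y [-57.5  51.3]
-90 65 [27.8 28.9 43.2 51.7] walls Y [-59.5  52.4]
-80 55 [38.6 49.2 51.9 55.5] walls Y [-58.4  53.5]
-70 50 [38.8 46.2 49.8 54.7] walls Y [-59.7  52.9]
-60 39 [25.5 27.3 28.8 46.9] walls Y [-58.3  51.1]
-50 137 [ 25.8  40.2 365.8 371.7] walls Y [-58.1  55.5]
-40 92 [ 25.1  34.6  49.7 371.6] walls Y [-59.5  69.9]
-30 133 [ 25.   46.3 295.5 298.4] walls Y [-59.8  68.5]
-20 124 [ 24.2  26.8  46.1 257. ] walls Y [-59.8  69.5]
-10 163 [ 38.4  47.3 175.9 215.8] walls Y [-55.3  69.5]
```

View pics/c6.png

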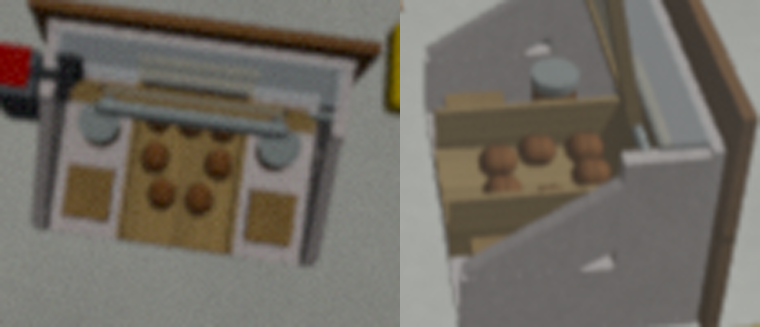

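The crop shows the seven nuts in two columns. Some lie under the door's top edge, and the bin's left and right inner edges are visible. I'll refine the bin's lateral centre.

Run:
```python
from h import *
np.set_printoptions(suppress=True,precision=1)
o=np.array([655.4,-36.2,0]); c=np.array([.9938,-.111,0]); y=np.array([.111,.9938,0])
for f in('t5','s5'):
    q=cloud(f)-o; X=q@c; Y=q@y; Z=q[...,2]
    k=(X>-118)&(X<-55)
    print(f)
    for b in list(range(-66,-40,2))+list(range(34,62,2)):
        s=k&(Y>=b)&(Y<b+2); print(b,s.sum(),np.median(Z[s]) if s.sum() else '',end=' | ')
    print()
    # body outer side walls
    s=(X>-60)&(X<-20)&(Z>95)&(abs(Y)>115)&(abs(Y)<150); print('side walls Y',np.percentile(Y[s&(Y>0)],[2,50,98]),np.percentile(Y[s&(Y<0)],[2,50,98]))
    s=(Z>150)&(Z<185)&(X>15)&(X<45)&(abs(Y)<145); print('roof Y',np.percentile(Y[s],[1,99]))
# orientation from side walls of bin, top view
q=cloud('t5')-o; X=q@c; Y=q@y; Z=q[...,2]
for sg in(1,-1):
    s=(X>-115)&(X<-35)&(sg*Y>46)&(sg*Y<60)&(Z>60)&(Z<80); print(sg,np.polyfit(X[s],Y[s],1),s.sum())
```

```text
t5
-66 9 9.535109766493774 | -64 10 10.133189000930228 | -62 10 8.997703110465107 | -60 5 10.85722473187115 | -58 2 70.01559572945996 | -56 11 70.03465216673727 | -54 12 68.56052422817328 | -52 18 37.56175946553739 | -50 12 28.93491851511842 | -48 9 28.533617726104538 | -46 12 27.825696092408506 | -44 9 25.996970243378534 | -42 11 27.763633274265842 | 34 11 28.020013848332066 | 36 9 26.781053117862058 | 38 10 28.388230205934825 | 40 8 27.964826480768203 | 42 12 26.955851255340043 | 44 9 25.983615940108415 | 46 12 28.729503217096678 | 48 19 66.36106626285785 | 50 11 68.47002959854507 | 52 8 65.71421229963545 | 54 0  | 56 11 8.363467131192412 | 58 9 8.825368257429341 | 60 12 9.801822871127415 | 
side walls Y [120.4 126.8 148.5] [-135.1 -128.2 -123.3]
roof Y [-133.1  134.5]
s5
-66 1 26.794122393366887 | -64 1 11.27294291174444 | -62 0  | -60 48 54.709374275022896 | -58 167 48.9164023479312 | -56 98 54.106497515053995 | -54 13 70.31103638929734 | -52 7 68.45401396431802 | -50 0  | -48 0  | -46 0  | -44 0  | -42 0  | 34 4 29.549458464261846 | 36 6 29.295604740621325 | 38 9 30.758063312319134 | 40 5 28.853334268378457 | 42 7 30.770311463245534 | 44 27 49.85839580016872 | 46 109 50.88306892705658 | 48 132 50.08095341740889 | 50 39 52.05602281318077 | 52 7 69.18636389485022 | 54 0  | 56 0  | 58 0  | 60 0  | 
side walls Y [117.2 120.9 143.8] [-137.6 -135.4 -124.8]
roof Y [-137.6  117. ]
1 [-0.  50.9] 37
-1 [ -0.  -53.9] 37
```

Call:
drive_tool --deltas '[{"dx": 0, "dy": 0, "dz": -0.048, "twist": 0}, {"dx": -0.005, "dy": -0.05, "dz": -0.048, "twist": 0}, {"dx": -0.01, "dy": -0.11, "dz": -0.048, "twist": 0}, {"dx": -0.017, "dy": -0.17, "dz": -0.048, "twist": 0}, {"dx": -0.017, "dy": -0.23, "dz": -0.048, "twist": 0}, {"dx": -0.017, "dy": -0.29, "dz": -0.048, "twist": 0}, {"dx": -0.017, "dy": -0.335, "dz": -0.048, "twist": 0}, {"dx": -0.017, "dy": -0.361, "dz": -0.048, "twist": 0}, {"dx": -0.017, "dy": -0.361, "dz": -0.04, "twist": 0}, {"dx": -0.017, "dy": -0.361, "dz": -0.015, "twist": 0}, {"dx": -0.017, "dy": -0.361, "dz": 0.01, "twist": 0}, {"dx": -0.017, "dy": -0.361, "dz": 0.018, "twist": 0}, {"dx": -0.017, "dy": -0.361, "dz": 0.018, "twist": 0}]'

```text
time: 16.58
tcp_pos: [402.4, -10.4, 152.8]
tool_rot: [[-0.994, 0.11, -0.001], [0.11, 0.994, -0.001], [0.001, -0.001, -1.0]]
force: [-0.4, 0.5, -0.7]
width: 0.165
gripper_force: 60.0
```

```bash
cat >> h.py <<'E'
O=np.array([655.4,-36.2,0]); C=np.array([.9938,-.111,0]); Yv=np.array([.111,.9938,0])
def cup():
    s=st(); t=np.array(s['tcp_pos'])-O; print('cup X %.1f Y %.1f Z %.1f'%(t@C,t@Yv,t[2]))
E
python3 -c "
from h import *
np.set_printoptions(suppress=True,precision=1)
cup(); shot('wrist','w7'); w=cloud('w7')
for v in range(292,330,5): print(v,w[v,287])
shot('scene','s7');cv2.imwrite('pics/c7.png',cv2.resize(cv2.imread('pics/s7.png')[110:310,170:380],None,fx=2.8,fy=2.8,interpolation=2))"
```

```text
t 16.57 tcp [402.4 -10.4 152.8] F [-0.4  0.5 -0.7] w 0.165 gf 60.0
[[-0.9939, 0.1098, -0.001], [0.1098, 0.994, -0.0007], [0.001, -0.0008, -1.0]] q [-0.6  0.1  0.6  2.2 -0.1  0.8  1.5]
cup X -254.3 Y -2.4 Z 152.8
292 [393.5 -10.4 199. ]
297 [396.3 -10.7 198. ]
302 [489.9 -22.   39. ]
307 [495.7 -22.7  38.5]
312 [500.8 -23.3  39. ]
317 [505.7 -23.8  40.1]
322 [511.8 -24.5  39.2]
327 [374.   -8.  252.4]
```

View pics/c7.png

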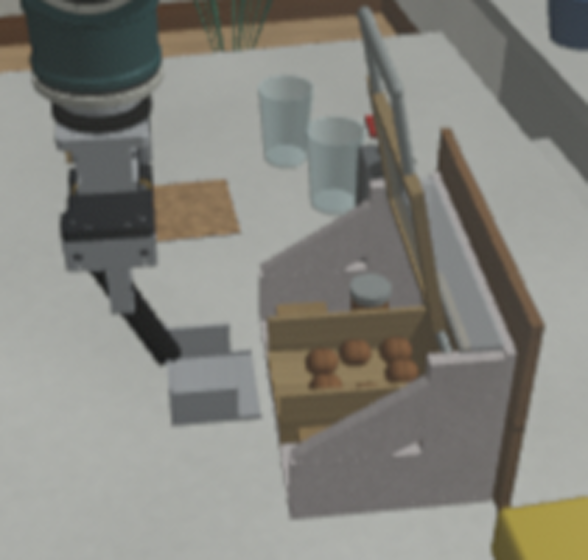

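The scoop stands level in front of the bin. I'll check the wrist's forward extent, because the bar is near.

Run:
```python
from h import *
np.set_printoptions(suppress=True,precision=1)
t=np.array([402.4,-10.4,0])
for f in('s7',):
    q=cloud(f)-t; X=q@C; Y=q@Yv; Z=q[...,2]
    for z in range(160,520,15):
        k=(abs(Z-z)<8)&(abs(Y)<110)&(abs(X)<110); print(z,k.sum(),(np.percentile(X[k],[1,99]),np.percentile(Y[k],[1,99])) if k.sum()>5 else '')
q=cloud('s7')-O; X=q@C; Y=q@Yv; Z=q[...,2]
k=(Z>350)&(Z<385)&(abs(Y)<75)&(abs(X+45)<20); print('bar',np.percentile(X[k],[2,50,98]),np.percentile(Z[k],[2,98]))
```

```text
160 72 (array([-15. ,  14.9]), array([-23.3,   6. ]))
175 65 (array([-19.9,   9.6]), array([-23.4,  -6.7]))
190 40 (array([-20.9,  10.5]), array([-24. ,  -9.1]))
205 0 
220 0 
235 79 (array([-32.1,  34.8]), array([-84. ,  73.9]))
250 252 (array([-32.5,  34.3]), array([-84.1,  72.4]))
265 260 (array([-32.3,  34.2]), array([-91.5,  43. ]))
280 578 (array([-31.5,  33.9]), array([-91.7,   3.3]))
295 157 (array([-21.5,  22.6]), array([-44.3,   3.1]))
310 143 (array([-19.3,  29.6]), array([-44.5, -29.1]))
325 306 (array([-33.3,  35.7]), array([-43.7, -11.3]))
340 248 (array([-34.4,  36.4]), array([-38.5,  -3.1]))
355 217 (array([-44.2,  46.4]), array([-50.1,  -4.6]))
370 362 (array([-43.9,  46.9]), array([-50.1,  -9.7]))
385 344 (array([-42.5,  45.7]), array([-48.6,  -7.6]))
400 360 (array([-43. ,  44.7]), array([-48.8, -11.7]))
415 290 (array([-44.1,  47.6]), array([-55.2, -11.5]))
430 287 (array([-36.8,  42.3]), array([-59.4, -28. ]))
445 409 (array([-47.4,  52.3]), array([-66.4, -48.2]))
460 566 (array([-60.5,  56.9]), array([-67.4, -48.4]))
475 690 (array([-73.2,  57.8]), array([-67.3, -48.3]))
490 807 (array([-81.6,  56.1]), array([-66.9,  35.5]))
505 943 (array([-101.5,   50.4]), array([-64.8,  38.1]))
bar [-50.6 -46.2 -39.1] [351.5 372.3]
```

Call:
drive_tool --deltas '[{"dx": -0.015, "dy": 0, "dz": 0, "twist": 0}, {"dx": -0.03, "dy": 0, "dz": 0.001, "twist": 0}, {"dx": -0.04, "dy": 0, "dz": 0.001, "twist": 0}, {"dx": -0.04, "dy": 0, "dz": 0.001, "twist": 0}]'

```text
time: 17.18
tcp_pos: [442.9, -15.4, 151.8]
tool_rot: [[-0.994, 0.111, -0.0], [0.111, 0.994, -0.001], [0.0, -0.001, -1.0]]
force: [-0.9, -0.3, -1.4]
width: 0.164
gripper_force: 60.0
```

Call:
drive_tool --deltas '[{"dx": 0, "dy": 0, "dz": 0, "twist": 0}, {"dx": 0, "dy": 0, "dz": 0, "twist": 0}, {"dx": 0, "dy": 0, "dz": 0, "twist": 0}, {"dx": 0, "dy": 0, "dz": 0, "twist": 0}, {"dx": 0, "dy": 0, "dz": 0, "twist": 0}]' --grip_force 4

```text
time: 17.8
tcp_pos: [442.2, -15.0, 152.0]
tool_rot: [[-0.994, 0.11, 0.0], [0.11, 0.994, -0.0], [-0.0, 0.0, -1.0]]
force: [0.5, -0.6, -1.6]
width: 0.168
gripper_force: 4.0
```

```bash
python3 -c "
from h import *
np.set_printoptions(suppress=True,precision=1)
cup(); shot('wrist','w8'); w=cloud('w8')
for v in range(297,327,4): print(v,w[v,287], (w[v,287]-O)@C)
shot('scene','s8');cv2.imwrite('pics/c8.png',cv2.resize(cv2.imread('pics/s8.png')[150:310,190:390],None,fx=3,fy=3,interpolation=2))"
```

```text
t 17.8 tcp [442.2 -15.  152. ] F [ 0.5 -0.6 -1.6] w 0.168 gf 4.0
[[-0.9939, 0.1102, 0.0001], [0.1102, 0.9939, -0.0], [-0.0001, 0.0, -1.0]] q [-0.6  0.2  0.6  2.1 -0.1  0.8  1.6]
cup X -214.2 Y -2.6 Z 152.0
297 [436.1 -15.4 197.3] -220.2728560791286
301 [531.1 -26.8  34.3] -124.53174283119621
305 [535.  -27.2  35.3] -120.69901246057213
309 [539.4 -27.7  35.1] -116.17326720022143
313 [544.5 -28.3  34.2] -111.10137266930758
317 [551.1 -29.1  30.9] -104.47074060546042
321 [556.  -29.6  30.3] -99.49277538995835
325 [413.9 -12.7 250.6] -242.5645464485328
```

View pics/c8.png

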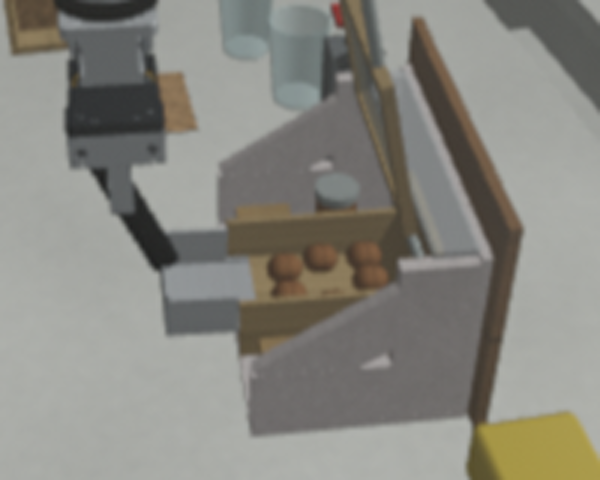

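Call:
drive_tool --deltas '[{"dx": 0, "dy": 0, "dz": 0, "twist": 0}, {"dx": 0, "dy": 0, "dz": 0, "twist": 0}, {"dx": -0.008, "dy": 0, "dz": 0.001, "twist": 0}, {"dx": -0.016, "dy": 0, "dz": 0.0015, "twist": 0}, {"dx": -0.025, "dy": 0, "dz": 0.002, "twist": 0}, {"dx": -0.033, "dy": 0, "dz": 0.0025, "twist": 0}]' --grip_force 60

```text
time: 18.65
tcp_pos: [475.3, -18.5, 150.4]
tool_rot: [[-0.994, 0.11, -0.001], [0.11, 0.994, 0.001], [0.001, 0.001, -1.0]]
force: [-9.0, 1.9, 23.5]
width: 0.167
gripper_force: 60.0
```

Call:
drive_tool --deltas '[{"dx": -0.008, "dy": 0, "dz": 0.0005, "twist": 0}, {"dx": -0.016, "dy": 0, "dz": 0.001, "twist": 0}, {"dx": -0.024, "dy": 0, "dz": 0.0015, "twist": 0}, {"dx": -0.032, "dy": 0, "dz": 0.002, "twist": 0}, {"dx": -0.04, "dy": 0, "dz": 0.0025, "twist": 0}, {"dx": -0.048, "dy": 0, "dz": 0.003, "twist": 0}, {"dx": -0.056, "dy": 0, "dz": 0.003, "twist": 0}, {"dx": -0.06, "dy": 0, "dz": 0.003, "twist": 0}]'

```text
time: 19.65
tcp_pos: [535.0, -25.3, 147.1]
tool_rot: [[-0.994, 0.11, -0.0], [0.11, 0.994, 0.001], [0.0, 0.001, -1.0]]
force: [-10.0, 2.5, 15.9]
width: 0.169
gripper_force: 60.0
```

```bash
python3 -c "
from h import *
cup(); shot('scene','s9');shot('top','t9')
a=cv2.imread('pics/s9.png')[170:290,230:370]; b=cv2.imread('pics/t9.png')[160:230,235:325]
cv2.imwrite('pics/c9.png',np.hstack([cv2.resize(a,(420,360),interpolation=2),cv2.resize(b,(380,360),interpolation=2)]))"
```

```text
t 19.65 tcp [535.  -25.3 147.1] F [-10.    2.5  15.9] w 0.169 gf 60.0
[[-0.9939, 0.1102, -0.0003], [0.1102, 0.9939, 0.0005], [0.0004, 0.0005, -1.0]] q [-0.47  0.39  0.56  1.92 -0.26  0.91  1.68]
cup X -120.9 Y -2.5 Z 147.1
```

View pics/c9.png

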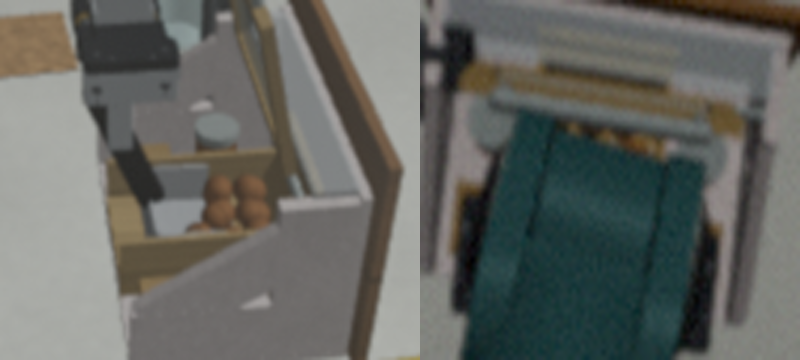

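Nuts are gathering on the scoop at its mouth with moderate contact force, so I'll push on to the ramp.

Call:
drive_tool --deltas '[{"dx": -0.005, "dy": 0, "dz": 0.0, "twist": 0}, {"dx": -0.01, "dy": 0, "dz": 0.0, "twist": 0}, {"dx": -0.014, "dy": 0, "dz": 0.0005, "twist": 0}, {"dx": -0.018, "dy": 0, "dz": 0.0005, "twist": 0}, {"dx": -0.018, "dy": 0, "dz": 0.0005, "twist": 0}]'

```text
time: 20.38
tcp_pos: [553.1, -27.3, 146.1]
tool_rot: [[-0.994, 0.11, 0.0], [0.11, 0.994, -0.0], [-0.0, 0.0, -1.0]]
force: [-0.0, 0.7, 2.6]
width: 0.167
gripper_force: 60.0
```

```bash
python3 -c "
from h import *
cup(); shot('scene','s10')
a=cv2.imread('pics/s10.png')[170:290,230:370]
cv2.imwrite('pics/c10.png',cv2.resize(a,(560,480),interpolation=2))"
```

```text
t 20.38 tcp [553.1 -27.3 146.1] F [-0.   0.7  2.6] w 0.167 gf 60.0
[[-0.9939, 0.1102, 0.0005], [0.1102, 0.9939, -0.0], [-0.0005, 0.0, -1.0]] q [-0.45  0.42  0.56  1.88 -0.27  0.92  1.7 ]
cup X -102.6 Y -2.5 Z 146.1
```

View pics/c10.png

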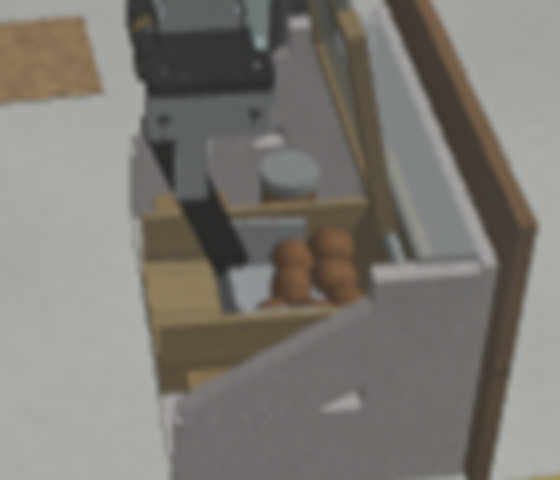

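The picture shows about seven nuts packed in two rows at the scoop's front by the ramp, with the rear of the scoop's floor still clear. That is my 14th and last picture, so I go on numerically.

```bash
cat >> h.py <<'E'
def nuts(f,xr=(-140,30),yr=(-60,60),zr=(25,120),o=O):
    p=load(f)[0].astype(int); w=cloud(f); q=w-o; X=q@C; Y=q@Yv; Z=w[...,2]
    b,g,r=p[...,0],p[...,1],p[...,2]
    k=(r>b*1.7)&(r>g*1.35)&(r>60)&(X>xr[0])&(X<xr[1])&(Y>yr[0])&(Y<yr[1])&(Z>zr[0])&(Z<zr[1])
    k=cv2.morphologyEx(k.astype(np.uint8),cv2.MORPH_OPEN,np.ones((2,2)))>0
    if k.sum()==0: print(f,'no nut px'); return
    H,xe,ye=np.histogram2d(X[k],Y[k],bins=[np.arange(xr[0],xr[1]+1,8),np.arange(yr[0],yr[1]+1,10)])
    print(f,'n px',k.sum(),'meanZ %.0f'%Z[k].mean(),'cols Y',ye[:-1].astype(int))
    for i in range(len(H)):
        if H[i].sum(): print(int(xe[i]),H[i].astype(int),'zmed %.0f'%np.median(Z[k&(X>=xe[i])&(X<xe[i+1])]))
E
python3 -c "
from h import *
nuts('s5'); nuts('s10'); nuts('t5')
for i in(0,):
  p=load('s10')[0]; print(p[244,314],p[235,310])"
```

```text
s5 no nut px
s10 no nut px
t5 n px 153 meanZ 47 cols Y [-60 -50 -40 -30 -20 -10   0  10  20  30  40  50]
-92 [0 0 1 3 4 0 3 4 1 0 0 0] zmed 50
-84 [0 0 3 7 7 0 8 6 2 0 0 0] zmed 51
-76 [0 0 2 8 3 0 6 7 0 0 0 0] zmed 51
-68 [0 0 0 0 0 0 0 2 0 0 0 0] zmed 49
-60 [0 0 1 0 0 0 0 1 2 0 0 0] zmed 46
-52 [2 5 6 3 0 0 0 8 6 4 0 0] zmed 49
-44 [0 5 8 1 0 0 0 4 7 2 0 0] zmed 50
-36 [0 3 3 0 0 0 0 2 3 0 0 0] zmed 48
[51 67 87] [52 67 86]
```

```bash
python3 -c "
from h import *
p=load('s10')[0]
for u,v in[(314,231),(314,238),(303,240),(303,234),(272,243),(290,240),(280,220)]: print((u,v),p[v,u], np.round([(pt('s10',u,v)-O)@C,(pt('s10',u,v)-O)@Yv,pt('s10',u,v)[2]]))
p=load('t5')[0]; print(p[193,268],p[203,270])
"
```

```text
(314, 231) [ 65  89 120] [ 4. 27. 52.]
(314, 238) [ 65  91 122] [-1.  2. 50.]
(303, 240) [ 60  84 112] [-33.  -9.  55.]
(303, 234) [ 60  81 108] [-28.  15.  55.]
(272, 243) [ 93 124 140] [-110.   17.   30.]
(290, 240) [150 148 145] [-60.  24.  30.]
(280, 220) [51 52 51] [-94. -11. 129.]
[31 57 87] [19 48 82]
```

Call:
drive_tool --deltas '[{"dx": -0.002, "dy": 0, "dz": 0.0, "twist": 0}, {"dx": -0.0035, "dy": 0, "dz": 0.0, "twist": 0}, {"dx": -0.0035, "dy": 0, "dz": 0.0, "twist": 0}, {"dx": -0.0035, "dy": 0, "dz": -0.003, "twist": 0}, {"dx": -0.0035, "dy": 0, "dz": -0.008, "twist": 0}, {"dx": -0.0035, "dy": 0, "dz": -0.014, "twist": 0}, {"dx": -0.0035, "dy": 0, "dz": -0.02, "twist": 0}, {"dx": -0.0035, "dy": 0, "dz": -0.026, "twist": 0}, {"dx": -0.0035, "dy": 0, "dz": -0.03, "twist": 0}, {"dx": -0.0035, "dy": 0, "dz": -0.03, "twist": 0}]'

```text
time: 21.68
tcp_pos: [556.2, -27.7, 176.3]
tool_rot: [[-0.994, 0.11, 0.0], [0.11, 0.994, 0.0], [-0.0, 0.0, -1.0]]
force: [-0.9, 0.4, -3.1]
width: 0.168
gripper_force: 60.0
```

```bash
sed -i 's/(r>b\*1.7)&(r>g\*1.35)&(r>60)/(r>b*1.62)\&(r>g*1.24)\&(r>45)/' h.py; python3 -c "
from h import *
cup(); shot('scene','s11'); nuts('s5'); nuts('s10'); nuts('s11')"
```

```text
t 21.68 tcp [556.2 -27.7 176.3] F [-0.9  0.4 -3.1] w 0.168 gf 60.0
[[-0.9939, 0.1103, 0.0005], [0.1103, 0.9939, 0.0], [-0.0005, 0.0001, -1.0]] q [-0.46  0.39  0.57  1.84 -0.25  0.98  1.67]
cup X -99.5 Y -2.5 Z 176.3
s5 n px 295 meanZ nan cols Y [-60 -50 -40 -30 -20 -10   0  10  20  30  40  50]
-92 [1 0 0 6 0 0 3 2 0 0 0 0] zmed 51
-84 [ 1  0  1 12  3  0 14  7  0  0  0  0] zmed 52
-76 [ 0  0  1 10  4  0 16  5  0  0  0  0] zmed 51
-68 [0 0 0 4 0 0 6 7 1 0 0 0] zmed 45
-60 [0 0 0 0 0 1 0 0 2 2 0 0] zmed 28
-52 [ 0  0  0  0  0  0  0 11  7  1  0  0] zmed 49
-44 [ 0  0  0  0  0  0  0 15  8  0  0  0] zmed 47
-36 [0 0 0 0 0 0 0 9 9 1 0 0] zmed 45
-28 [0 0 0 0 0 0 0 0 1 0 1 0] zmed 29
-20 [0 0 0 0 1 0 0 0 2 0 0 0] zmed 47
-12 [ 0  0  0  3 10 11  1  8 11  0  0  0] zmed 47
-4 [ 0  0  0  1 11  9  2  7 10  0  0  0] zmed 47
4 [0 0 0 0 7 4 1 3 8 1 0 0] zmed 43
12 [0 0 0 0 0 1 4 1 3 2 0 0] zmed 32
s10 n px 252 meanZ 50 cols Y [-60 -50 -40 -30 -20 -10   0  10  20  30  40  50]
-44 [0 0 0 3 5 4 1 0 0 0 0 0] zmed 52
-36 [ 0  0  1  2 13 13  3  9  1  0  0  0] zmed 54
-28 [ 0  0  0  2  7 10  3  8  6  0  0  0] zmed 53
-20 [0 0 0 0 0 0 2 9 6 1 0 0] zmed 47
-12 [0 0 0 1 3 8 7 3 8 2 0 0] zmed 52
-4 [ 0  0  0  9  5  7 12  1 15  5  0  0] zmed 51
4 [ 0  0  0  4  3  2 10  2 10  6  0  0] zmed 51
12 [0 0 0 0 0 1 3 2 7 5 2 0] zmed 39
s11 n px 266 meanZ 80 cols Y [-60 -50 -40 -30 -20 -10   0  10  20  30  40  50]
-52 [0 0 0 2 0 0 0 0 0 0 0 0] zmed 84
-44 [0 0 0 2 5 7 1 0 0 0 0 0] zmed 85
-36 [ 0  0  0  1 12 14  3 10  1  0  0  0] zmed 84
-28 [0 0 0 1 5 6 1 9 7 0 0 0] zmed 81
-20 [0 0 0 0 0 0 2 8 4 0 0 0] zmed 76
-12 [0 0 0 0 1 8 9 2 7 1 0 0] zmed 81
-4 [ 0  0  8 11  6  7 10  2 16  2  0  0] zmed 81
4 [ 0  0 13  9  4  1 12  2 10  4  0  0] zmed 79
12 [0 0 0 1 1 0 0 0 5 2 0 0] zmed 76
20 [0 0 0 0 0 0 0 1 1 2 5 0] zmed 54
```

All the nuts rose with the scoop (pixels at z≈80, none left at floor level). I'll retract gently.

Call:
drive_tool --deltas '[{"dx": 0.0015, "dy": 0, "dz": -0.001, "twist": 0}, {"dx": 0.005, "dy": 0, "dz": -0.001, "twist": 0}, {"dx": 0.011, "dy": 0, "dz": -0.001, "twist": 0}, {"dx": 0.019, "dy": 0, "dz": -0.001, "twist": 0}, {"dx": 0.028, "dy": 0, "dz": -0.001, "twist": 0}, {"dx": 0.038, "dy": 0, "dz": -0.001, "twist": 0}, {"dx": 0.048, "dy": 0, "dz": -0.001, "twist": 0}, {"dx": 0.058, "dy": 0, "dz": -0.001, "twist": 0}, {"dx": 0.068, "dy": 0, "dz": 0, "twist": 0}, {"dx": 0.078, "dy": 0, "dz": 0.002, "twist": 0}, {"dx": 0.088, "dy": 0, "dz": 0.005, "twist": 0}, {"dx": 0.098, "dy": 0, "dz": 0.008, "twist": 0}, {"dx": 0.107, "dy": 0, "dz": 0.011, "twist": 0}, {"dx": 0.114, "dy": 0, "dz": 0.014, "twist": 0}, {"dx": 0.118, "dy": 0, "dz": 0.017, "twist": 0}, {"dx": 0.12, "dy": 0, "dz": 0.019, "twist": 0}, {"dx": 0.12, "dy": 0, "dz": 0.02, "twist": 0}]'

```text
time: 23.85
tcp_pos: [436.9, -14.5, 155.9]
tool_rot: [[-0.994, 0.11, 0.0], [0.11, 0.994, -0.0], [-0.0, -0.0, -1.0]]
force: [-0.1, 0.2, -1.9]
width: 0.166
gripper_force: 60.0
```

```bash
python3 -c "
from h import *
cup(); shot('scene','s12'); nuts('s12',xr=(-220,30))"
```

```text
t 23.85 tcp [436.9 -14.5 155.9] F [-0.1  0.2 -1.9] w 0.166 gf 60.0
[[-0.9939, 0.1103, 0.0], [0.1103, 0.9939, -0.0002], [-0.0001, -0.0001, -1.0]] q [-0.57  0.18  0.59  2.14 -0.14  0.85  1.56]
cup X -219.6 Y -2.7 Z 155.9
s12 n px 316 meanZ nan cols Y [-60 -50 -40 -30 -20 -10   0  10  20  30  40  50]
-172 [0 0 0 4 4 3 0 0 0 0 0 0] zmed 63
-164 [ 0  0  0  2 11 14  4  4  3  0  0  0] zmed 63
-156 [ 0  0  0  1  9 14  3 12  4  0  0  0] zmed 61
-148 [ 0  0  0  1  0  1  2 19  4  0  0  0] zmed 58
-140 [0 0 0 0 0 1 1 4 1 0 0 0] zmed 57
-132 [ 0  0  3  2  1 12  7  1  9  0  0  0] zmed 60
-124 [ 3  0  8  9  8  6  8  4 15  4  0  0] zmed 60
-116 [ 0  0 11  9  4  3 12  2 15  5  0  0] zmed 59
-108 [0 0 0 6 0 0 1 1 6 4 8 0] zmed 48
```

All seven nuts are still aboard. I'll pitch the mouth up by pressing lightly on the bin's front edge.

Call:
drive_tool --deltas '[{"dx": 0, "dy": 0, "dz": 0.002, "twist": 0}, {"dx": 0, "dy": 0, "dz": 0.004, "twist": 0}, {"dx": 0, "dy": 0, "dz": 0.004, "twist": 0}]'

```text
time: 24.28
tcp_pos: [437.0, -14.5, 152.2]
tool_rot: [[-0.994, 0.11, 0.0], [0.11, 0.994, 0.0], [-0.0, 0.0, -1.0]]
force: [-2.2, 0.2, 3.5]
width: 0.161
gripper_force: 60.0
```

Call:
drive_tool --deltas '[{"dx": 0, "dy": 0, "dz": 0.001, "twist": 0}, {"dx": 0, "dy": 0, "dz": 0.003, "twist": 0}, {"dx": 0, "dy": 0, "dz": 0.005, "twist": 0}, {"dx": 0, "dy": 0, "dz": 0.007, "twist": 0}, {"dx": 0, "dy": 0, "dz": 0.009, "twist": 0}, {"dx": 0, "dy": 0, "dz": 0.011, "twist": 0}, {"dx": 0, "dy": 0, "dz": 0.011, "twist": 0}]' --grip_force 20

```text
time: 25.15
tcp_pos: [436.4, -14.4, 141.0]
tool_rot: [[-0.994, 0.11, -0.001], [0.11, 0.994, 0.0], [0.001, 0.0, -1.0]]
force: [-6.9, 2.3, 8.1]
width: 0.17
gripper_force: 20.0
```

Call:
drive_tool --deltas '[{"dx": 0, "dy": 0, "dz": 0, "twist": 0}, {"dx": 0, "dy": 0, "dz": 0, "twist": 0}, {"dx": 0, "dy": 0, "dz": 0, "twist": 0}, {"dx": 0, "dy": 0, "dz": -0.005, "twist": 0}, {"dx": 0, "dy": 0, "dz": -0.015, "twist": 0}, {"dx": 0, "dy": 0, "dz": -0.03, "twist": 0}, {"dx": 0, "dy": 0, "dz": -0.045, "twist": 0}, {"dx": 0, "dy": 0, "dz": -0.055, "twist": 0}, {"dx": 0, "dy": 0, "dz": -0.06, "twist": 0}, {"dx": 0, "dy": 0, "dz": -0.06, "twist": 0}]' --grip_force 60

```text
time: 26.4
tcp_pos: [436.8, -14.4, 201.1]
tool_rot: [[-0.994, 0.11, 0.0], [0.11, 0.994, 0.0], [-0.0, 0.0, -1.0]]
force: [0.1, 0.8, -2.3]
width: 0.171
gripper_force: 60.0
```

```bash
python3 -c "
from h import *
np.set_printoptions(suppress=True,precision=1)
cup(); shot('scene','s13'); nuts('s13',xr=(-220,30),zr=(25,180)); shot('wrist','w13'); w=cloud('w13')
for v in range(290,330,4): print(v,w[v,287],load('w13')[0][v,287])
# bowl
shot('top','t13')
for f in('t13','s13'):
    p=load(f)[0].astype(int); q=cloud(f); k=(p[...,0]>p[...,2]*1.6)&(p[...,0]>p[...,1]*1.15)&(q[...,2]>-5)&(q[...,2]<80)&(q[...,1]<-200)
    r=k&(q[...,2]>52)&(q[...,2]<68); P=q[r]
    A=np.c_[2*P[:,:2],np.ones(len(P))]; s=np.linalg.lstsq(A,(P[:,:2]**2).sum(1),rcond=None)[0]; print(f,k.sum(),len(P),s[:2],np.sqrt(s[2]+s[0]**2+s[1]**2),'cen',cv2.minEnclosingCircle(P[:,:2].astype(np.float32)), q[k][:,:2].min(0),q[k][:,:2].max(0))
"
```

```text
t 26.4 tcp [436.8 -14.4 201.1] F [ 0.1  0.8 -2.3] w 0.171 gf 60.0
[[-0.9939, 0.1102, 0.0003], [0.1102, 0.9939, 0.0001], [-0.0003, 0.0001, -1.0]] q [-0.6  0.1  0.6  2.1 -0.1  1.   1.5]
cup X -219.6 Y -2.6 Z 201.1
s13 n px 318 meanZ 111 cols Y [-60 -50 -40 -30 -20 -10   0  10  20  30  40  50]
-180 [0 0 0 0 1 4 0 0 0 0 0 0] zmed 113
-172 [ 0  0  0  3  6 14  0  0  0  0  0  0] zmed 116
-164 [ 0  0  0  7  4 11  6  7  1  0  0  0] zmed 115
-156 [ 0  0  0  0  0  5  8 20  2  0  0  0] zmed 112
-148 [ 0  0  0  0  0  0  2 16  0  0  0  0] zmed 110
-132 [0 0 0 0 0 2 2 0 0 0 0 0] zmed 115
-124 [ 0  0  8  8  5  7 13  2 10  1  0  0] zmed 116
-116 [ 0  0 16 15  4  8  9  4 15  4  0  0] zmed 117
-108 [ 0  0 13  8  2  1 12  0 15  3  0  0] zmed 114
-100 [0 0 0 0 0 0 0 0 0 0 2 0] zmed 67
-92 [0 0 0 0 0 0 0 0 0 0 7 1] zmed 42
290 [495.9 -22.7 116.6] [33 62 93]
294 [512.1 -24.6  93.8] [120 119 121]
298 [516.2 -25.   94. ] [122 123 121]
302 [520.4 -25.5  94. ] [122 121 123]
306 [524.3 -26.   94.6] [125 123 125]
310 [529.  -26.5  93.8] [123 123 126]
314 [532.7 -26.9  94.7] [126 127 126]
318 [537.  -27.4  94.8] [128 128 128]
322 [533.3 -26.9 107.1] [105 106 111]
326 [408.9 -12.1 299. ] [15 20 20]
t13 1794 163 [ 469.3 -354. ] 78.8790751985509 cen ((468.49749755859375, -354.3392639160156), 81.58349609375) [ 388.2 -434.2] [ 547.5 -274.9]
s13 5499 693 [ 469.2 -355.3] 80.1513926496513 cen ((468.3924560546875, -354.63720703125), 83.61524200439453) [ 387.3 -438.1] [ 551.  -271.1]
```

Call:
drive_tool --deltas '[{"dx": 0, "dy": 0, "dz": -0.01, "twist": 0}, {"dx": 0, "dy": -0.002, "dz": -0.025, "twist": 0}, {"dx": 0, "dy": -0.01, "dz": -0.037, "twist": 0}, {"dx": 0, "dy": -0.025, "dz": -0.04, "twist": 0}, {"dx": 0, "dy": -0.045, "dz": -0.04, "twist": 0}, {"dx": 0, "dy": -0.07, "dz": -0.04, "twist": 0}, {"dx": -0.001, "dy": -0.1, "dz": -0.04, "twist": 0}, {"dx": -0.002, "dy": -0.135, "dz": -0.04, "twist": 0}, {"dx": -0.005, "dy": -0.17, "dz": -0.04, "twist": 0}, {"dx": -0.009, "dy": -0.205, "dz": -0.04, "twist": 0}, {"dx": -0.013, "dy": -0.24, "dz": -0.04, "twist": 0}, {"dx": -0.017, "dy": -0.27, "dz": -0.037, "twist": 0}, {"dx": -0.02, "dy": -0.295, "dz": -0.03, "twist": 0}, {"dx": -0.023, "dy": -0.315, "dz": -0.021, "twist": 0}, {"dx": -0.0248, "dy": -0.327, "dz": -0.012, "twist": 0}, {"dx": -0.0248, "dy": -0.333, "dz": -0.005, "twist": 0}, {"dx": -0.0248, "dy": -0.3347, "dz": 0, "twist": 0}, {"dx": -0.0248, "dy": -0.3347, "dz": 0, "twist": 0}]'

```text
time: 28.8
tcp_pos: [424.5, -349.3, 200.8]
tool_rot: [[-0.994, 0.11, -0.0], [0.11, 0.994, 0.0], [0.0, 0.0, -1.0]]
force: [-0.4, -0.0, -3.3]
width: 0.165
gripper_force: 60.0
```

Call:
drive_tool --deltas '[{"dx": 0, "dy": 0, "dz": 0, "twist": 0}, {"dx": 0, "dy": 0, "dz": 0, "twist": 0}, {"dx": 0, "dy": 0, "dz": 0, "twist": 0}, {"dx": 0, "dy": 0, "dz": 0, "twist": 0}]' --grip_force 15

```text
time: 29.3
tcp_pos: [424.6, -349.8, 201.1]
tool_rot: [[-0.994, 0.11, 0.0], [0.11, 0.994, -0.0], [-0.0, -0.0, -1.0]]
force: [0.2, -0.4, -1.0]
width: 0.171
gripper_force: 15.0
```

```bash
python3 -c "
from h import *
cup(); shot('scene','s14'); nuts('s14',xr=(-330,-60),yr=(-450,-180),zr=(5,200))"
```

```text
t 29.3 tcp [ 424.6 -349.8  201.1] F [ 0.2 -0.4 -1. ] w 0.171 gf 15.0
[[-0.9939, 0.1102, 0.0002], [0.1102, 0.9939, -0.0001], [-0.0002, -0.0001, -1.0]] q [-0.01  0.39  0.81  1.84 -0.33  1.04  2.39]
cup X -194.5 Y -337.2 Z 201.1
s14 n px 923 meanZ nan cols Y [-450 -440 -430 -420 -410 -400 -390 -380 -370 -360 -350 -340 -330 -320
 -310 -300 -290 -280 -270 -260 -250 -240 -230 -220 -210 -200 -190]
-154 [ 0  0  0  0  0  0  0  0  8  0 23 20  0  0  0  0  0  0  0  0  0  0  0  0
  0  0  0] zmed 113
-146 [ 0  0  0  0  0  0  0  4 25 10 31 20  4  7  0  0  0  0  0  0  0  0  0  0
  0  0  0] zmed 116
-138 [ 0  0  0  0  0  0  0  4 21  8 27 21 14 30  2  0  0  0  0  0  0  0  0  0
  0  0  0] zmed 115
-130 [ 0  0  0  0  0  0  0  0  4  0  4  3 28 23  3  0  0  0  0  0  0  0  0  0
  0  0  0] zmed 113
-122 [ 0  0  0  0  0  0  0  4 20  0  0  0 15 21  0  0  0  0  0  0  0  0  0  0
  0  0  0] zmed 115
-114 [ 0  0  0  0  0  0  0 10 16  0  0  0  0  1  0  0  0  0  0  0  0  0  0  0
  0  0  0] zmed 120
-106 [ 0  0  0  0  0  0  0  3 12  5  0 27  5  6 11  0  0  0  0  0  0  0  0  0
  0  0  0] zmed 115
-98 [ 0  0  0  0  0  0  0  2 35 24 10 38 16 23 22  0  0  0  0  0  0  0  0  0
  0  0  0] zmed 117
-90 [ 0  0  0  0  0  0  0 15 32 22  9 32 14 23 22  0  0  0  0  0  0  0  0  0
  0  0  0] zmed 117
-82 [ 0  0  0  0  0  0  0  1 26  7  0 11  5 10 16  0  0  0  0  0  0  0  0  0
  0  0  0] zmed 114
-74 [0 0 0 0 0 0 0 0 0 0 2 1 0 0 0 0 0 0 0 0 0 0 0 0 0 0 0] zmed 59
```

Call:
drive_tool --deltas '[{"dx": 0, "dy": 0, "dz": 0, "twist": 0}, {"dx": 0, "dy": 0, "dz": 0, "twist": 0}, {"dx": 0, "dy": 0, "dz": 0, "twist": 0}, {"dx": 0, "dy": 0, "dz": 0, "twist": 0}]' --grip_force 6

```text
time: 29.85
tcp_pos: [424.6, -349.8, 201.0]
tool_rot: [[-0.994, 0.11, 0.0], [0.11, 0.994, -0.0], [-0.0, -0.0, -1.0]]
force: [-0.2, -0.4, -1.9]
width: 0.174
gripper_force: 6.0
```

Call:
drive_tool --deltas '[{"dx": 0, "dy": 0, "dz": 0, "twist": 0}, {"dx": 0, "dy": 0, "dz": 0, "twist": 0}, {"dx": 0, "dy": 0, "dz": 0, "twist": 0}, {"dx": 0, "dy": 0, "dz": 0, "twist": 0}, {"dx": 0, "dy": 0, "dz": 0, "twist": 0}, {"dx": 0, "dy": 0, "dz": 0, "twist": 0}]' --grip_force 3.5

```text
time: 30.6
tcp_pos: [424.5, -349.9, 201.0]
tool_rot: [[-0.994, 0.11, 0.0], [0.11, 0.994, -0.0], [-0.0, -0.0, -1.0]]
force: [-0.5, 0.6, -1.6]
width: 0.169
gripper_force: 3.5
```

```bash
python3 -c "
from h import *
np.set_printoptions(suppress=True,precision=1)
cup(); shot('scene','s15'); nuts('s15',xr=(-330,-60),yr=(-450,-180),zr=(5,200)); shot('wrist','w15'); w=cloud('w15')
for v in range(270,330,5): print(v,w[v,287],load('w15')[0][v,287])
"
```

```text
t 30.6 tcp [ 424.5 -349.9  201. ] F [-0.5  0.6 -1.6] w 0.169 gf 3.5
[[-0.9939, 0.1103, 0.0], [0.1103, 0.9939, -0.0001], [-0.0, -0.0001, -1.0]] q [-0.   0.4  0.8  1.8 -0.3  1.   2.4]
cup X -194.6 Y -337.3 Z 201.0
s15 n px 395 meanZ nan cols Y [-450 -440 -430 -420 -410 -400 -390 -380 -370 -360 -350 -340 -330 -320
 -310 -300 -290 -280 -270 -260 -250 -240 -230 -220 -210 -200 -190]
-186 [0 0 0 0 0 0 0 0 2 1 0 0 0 0 0 0 0 0 0 0 0 0 0 0 0 0 0] zmed 27
-178 [ 0  0  0  0  0  0  0  8 27  0  0  0  0  0  0  0  0  0  0  0  0  0  0  0
  0  0  0] zmed 29
-170 [ 0  0  0  0  0  0  0 14 21  0  0  0  0  0  0  0  0  0  0  0  0  0  0  0
  0  0  0] zmed 29
-162 [ 0  0  0  0  0  0  0  3 22  3  0  0  0  7  0  0  0  0  0  0  0  0  0  0
  0  0  0] zmed 27
-154 [ 0  0  0  0  0  0  0  0  0  0  0  0 13 29  7  0  0  0  0  0  0  0  0  0
  0  0  0] zmed 94
-146 [ 0  0  0  0  0  0  0  0  0  0  0  0 25 26  7  0  0  0  0  0  0  0  0  0
  0  0  0] zmed 94
-138 [ 0  0  0  0  0  0  0  0  0  0  0  0 12 19  1  0  0  0  0  0  0  0  0  0
  0  0  0] zmed 90
-122 [ 0  0  0  0  0  0  0  0  0  0  0  0  1 13  1  0  0  0  0  0  0  0  0  0
  0  0  0] zmed 80
-114 [ 0  0  0  0  0  0  0  0  0  0  0  0 15 32  7  0  0  0  0  0  0  0  0  0
  0  0  0] zmed 79
-106 [ 0  0  0  0  0  0  0  0  0  0  0  0  9 30  7  0  0  0  0  0  0  0  0  0
  0  0  0] zmed 78
-98 [ 0  0  0  0  0  0  0  0  0  0  0  0  0 18  4  1  0  0  0  0  0  0  0  0
  0  0  0] zmed 72
-90 [0 0 0 0 0 0 0 0 0 0 0 0 0 0 0 7 0 0 0 0 0 0 0 0 0 0 0] zmed 44
270 [ 404.8 -348.7  249.1] [20 24 24]
275 [ 407.3 -348.9  248.5] [28 21 24]
280 [ 408.9 -349.1  249.7] [21 12 22]
285 [ 411.  -349.4  249.9] [18 18 22]
290 [ 413.1 -349.6  250.1] [24 25 28]
295 [ 415.3 -349.8  250.3] [28 26 24]
300 [ 418.4 -350.2  248.8] [23 25 21]
305 [ 540.6 -364.8   44.5] [46 36 23]
310 [ 543.8 -365.2   49.6] [44 35 20]
315 [ 546.4 -365.5   55.5] [50 38 25]
320 [ 548.1 -365.6   62.4] [53 40 26]
325 [ 396.1 -347.5  299.9] [28 27 27]
```

Call:
drive_tool --deltas '[{"dx": 0, "dy": 0, "dz": 0, "twist": 0}, {"dx": 0, "dy": 0, "dz": 0, "twist": 0}, {"dx": 0.012, "dy": 0, "dz": 0, "twist": 0}, {"dx": 0, "dy": 0, "dz": 0, "twist": 0}, {"dx": 0.012, "dy": 0, "dz": 0, "twist": 0}, {"dx": 0, "dy": 0, "dz": 0, "twist": 0}, {"dx": 0.012, "dy": 0, "dz": 0, "twist": 0}, {"dx": 0, "dy": 0, "dz": 0, "twist": 0}, {"dx": 0, "dy": 0, "dz": 0, "twist": 0}, {"dx": 0, "dy": 0, "dz": 0, "twist": 0}]' --grip_force 3

```text
time: 31.95
tcp_pos: [424.4, -349.8, 200.9]
tool_rot: [[-0.994, 0.11, -0.0], [0.11, 0.994, -0.0], [0.0, -0.0, -1.0]]
force: [0.7, 0.4, -1.9]
width: 0.168
gripper_force: 3.0
```

```bash
python3 -c "
from h import *
np.set_printoptions(suppress=True,precision=1,linewidth=150)
cup(); shot('scene','s16'); nuts('s16',xr=(-330,-60),yr=(-450,-180),zr=(5,200)); w=cloud('s16'); p=load('s16')[0].astype(int)
q=w-O;X=q@C;Y=q@Yv;Z=w[...,2]
g=(abs(p[...,0]-p[...,2])<14)&(p.max(-1)>70)&(Y>-395)&(Y<-280)&(X>-260)&(X<-60)&(Z>20)&(Z<160)
for x in range(-260,-60,15):
    k=g&(X>=x)&(X<x+15); print(x,k.sum(),np.percentile(Z[k],[5,50,95]) if k.sum() else '')
"
```

```text
t 31.95 tcp [ 424.4 -349.8  200.9] F [ 0.7  0.4 -1.9] w 0.168 gf 3.0
[[-0.9939, 0.1102, -0.0003], [0.1102, 0.9939, -0.0001], [0.0003, -0.0002, -1.0]] q [-0.   0.4  0.8  1.8 -0.3  1.   2.4]
cup X -194.7 Y -337.3 Z 200.9
s16 n px 407 meanZ nan cols Y [-450 -440 -430 -420 -410 -400 -390 -380 -370 -360 -350 -340 -330 -320 -310 -300 -290 -280 -270 -260 -250 -240 -230 -220 -210 -200 -190]
-186 [0 0 0 0 0 0 0 0 4 0 0 0 0 0 0 0 0 0 0 0 0 0 0 0 0 0 0] zmed 26
-178 [ 0  0  0  0  0  0  0 10 17  0  0  0  0  0  0  0  0  0  0  0  0  0  0  0  0  0  0] zmed 27
-170 [ 0  0  0  0  0  0  0 19  9  0  0  0  0  0  0  0  0  0  0  0  0  0  0  0  0  0  0] zmed 28
-162 [ 0  0  0  0  0  0  0  4 14  0  0  0  0  0  0  0  0  0  0  0  0  0  0  0  0  0  0] zmed 24
-138 [0 0 0 0 0 0 0 0 0 0 0 0 0 0 4 0 0 0 0 0 0 0 0 0 0 0 0] zmed 36
-130 [ 0  0  0  0  0  0  0  0  0  0 13 23 18  9 25 11  0  0  0  0  0  0  0  0  0  0  0] zmed 30
-122 [ 0  0  0  0  0  0  0  0  0  0  4 30 14  0  8  3  0  0  0  0  0  0  0  0  0  0  0] zmed 27
-114 [ 0  0  0  0  0  0  0  0  0  0 12 31  6  0  0  0  0  0  0  0  0  0  0  0  0  0  0] zmed 37
-106 [ 0  0  0  0  0  0  0  0  0  0 25 24 15  0  0  0  0  0  0  0  0  0  0  0  0  0  0] zmed 41
-98 [ 0  0  0  0  0  0  0  0  0  0 11 22 13  0  0  0  0  0  0  0  0  0  0  0  0  0  0] zmed 39
-90 [0 0 0 0 0 0 0 0 0 0 0 6 2 0 0 0 0 0 0 0 0 0 0 0 0 0 0] zmed 28
-260 0 
-245 2 [58.5 58.8 59.1]
-230 3 [58.6 59.9 60.4]
-215 214 [ 85.4  97.  114.7]
-200 300 [ 73.9  97.8 124.4]
-185 454 [ 68.3  74.2 110.4]
-170 447 [ 63.1  68.5 104.9]
-155 371 [ 57.6  61.7 100. ]
-140 84 [25.7 57.2 60.6]
-125 6 [21.3 24.7 28.2]
-110 7 [21.2 24.6 33.7]
-95 8 [22.4 26.8 29.8]
-80 1 [59.7 59.7 59.7]
-65 0
```

The scoop is empty and all the nuts lie at bowl height. I'll carry the scoop back above the mat and check the bin and bowl.

Call:
drive_tool --deltas '[{"dx": 0, "dy": 0, "dz": 0, "twist": 0}, {"dx": 0, "dy": 0, "dz": -0.02, "twist": 0}, {"dx": 0, "dy": 0, "dz": -0.05, "twist": 0}, {"dx": 0, "dy": 0, "dz": -0.08, "twist": 0}, {"dx": 0, "dy": 0.04, "dz": -0.08, "twist": 0}, {"dx": 0, "dy": 0.09, "dz": -0.08, "twist": 0}, {"dx": 0.02, "dy": 0.15, "dz": -0.08, "twist": 0}, {"dx": 0.03, "dy": 0.21, "dz": -0.08, "twist": 0}, {"dx": 0.04, "dy": 0.27, "dz": -0.08, "twist": 0}, {"dx": 0.05, "dy": 0.33, "dz": -0.08, "twist": 0}, {"dx": 0.06, "dy": 0.39, "dz": -0.08, "twist": 0}, {"dx": 0.07, "dy": 0.45, "dz": -0.08, "twist": 0}, {"dx": 0.076, "dy": 0.51, "dz": -0.07, "twist": 0}, {"dx": 0.076, "dy": 0.57, "dz": -0.06, "twist": 0}, {"dx": 0.076, "dy": 0.63, "dz": -0.06, "twist": 0}, {"dx": 0.076, "dy": 0.67, "dz": -0.06, "twist": 0}, {"dx": 0.076, "dy": 0.69, "dz": -0.06, "twist": 0}, {"dx": 0.076, "dy": 0.695, "dz": -0.06, "twist": 0}, {"dx": 0.076, "dy": 0.695, "dz": -0.06, "twist": 0}]' --grip_force 60

```text
time: 34.38
tcp_pos: [425.9, 348.2, 261.0]
tool_rot: [[-0.994, 0.111, 0.0], [0.111, 0.994, -0.0], [-0.0, -0.0, -1.0]]
force: [-0.6, -0.0, -2.1]
width: 0.168
gripper_force: 60.0
```

```bash
python3 -c "
from h import *
np.set_printoptions(suppress=True,precision=1,linewidth=150)
cup(); shot('scene','s17'); shot('top','t17')
print('BIN'); nuts('s17',xr=(-140,30)); nuts('t17',xr=(-140,30)); print('BOWL'); nuts('s17',xr=(-240,-60),yr=(-430,-240),zr=(3,80)); nuts('t17',xr=(-240,-60),yr=(-430,-240),zr=(3,80))
# brown blobs in the bowl in image
f='s17';p=load(f)[0];w=cloud(f);q=w-O;X=q@C;Y=q@Yv;Z=w[...,2]
# mat corners
for f in('t17','s17'):
    p=load(f)[0].astype(int); w=cloud(f); k=(p[...,2]>p[...,0]*1.35)&(abs(w[...,0]-500)<90)&(abs(w[...,1]-333)<85)&(w[...,2]<14); c=w[k][:,:2].astype(np.float32); print(f,k.sum(),cv2.minAreaRect(c))
"
```

```text
t 34.38 tcp [425.9 348.2 261. ] F [-0.6 -0.  -2.1] w 0.168 gf 60.0
[[-0.9938, 0.1114, 0.0001], [0.1114, 0.9938, -0.0004], [-0.0001, -0.0004, -1.0]] q [-1.   0.2  0.3  1.8 -0.1  1.1  0.8]
cup X -270.7 Y 356.5 Z 261.0
BIN
s17 no nut px
t17 no nut px
BOWL
s17 n px 1076 meanZ nan cols Y [-430 -420 -410 -400 -390 -380 -370 -360 -350 -340 -330 -320 -310 -300 -290 -280 -270 -260 -250]
-192 [ 0  0  0  0  0  0  0  0  3 11  0  0  0  0  0  0  0  0  0] zmed 31
-184 [ 0  0  0  0  0  0 15  7 21 23  3  0  0  0  0  0  0  0  0] zmed 31
-176 [ 0  0  0  0  0 16 28 19 17 25  5  0  0  0  0  0  0  0  0] zmed 31
-168 [ 0  0  0  0  0 18 27 13  3 17 14 15  0  0  0  0  0  0  0] zmed 28
-160 [ 0  0  0  0  0  2 15 25 12  6 28 20  3  0  0  0  0  0  0] zmed 29
-152 [ 0  0  0  0  0  0  0 35 23 11 22 15  7  0  0  0  0  0  0] zmed 30
-144 [ 0  0  0  0  0  0  0 27 24  6 12 10 36 10  0  0  0  0  0] zmed 29
-136 [ 0  0  0  0  0  0  0  0 13 30 18 17 25 12  0  0  0  0  0] zmed 30
-128 [ 0  0  0  0  0  0  0  0 14 26 17  7 26  7  0  0  0  0  0] zmed 29
-120 [ 0  0  0  0  0  0  0  0  3 30 11  0  3  4  0  0  0  0  0] zmed 26
[... 602 characters left out ...]
 31
-160 [0 0 0 0 0 0 0 5 7 5 3 8 3 0 0 0 0 0 0] zmed 28
-152 [0 0 0 0 0 0 2 3 6 6 4 6 7 2 0 0 0 0 0] zmed 31
-144 [0 0 0 0 0 0 0 0 4 7 2 5 5 5 4 0 0 0 0] zmed 33
-136 [0 0 0 0 0 0 0 0 2 5 8 6 5 7 0 0 0 0 0] zmed 29
-128 [0 0 0 0 0 0 0 0 2 4 8 1 5 1 0 0 0 0 0] zmed 32
-120 [0 0 0 0 0 0 0 0 1 7 3 0 0 0 0 0 0 0 0] zmed 28
-112 [0 0 0 0 0 0 0 0 4 5 6 1 0 0 0 0 0 0 0] zmed 38
-104 [0 0 0 0 0 0 0 2 3 6 8 0 0 0 0 0 0 0 0] zmed 40
-96 [0 0 0 0 0 0 0 0 1 3 0 0 0 0 0 0 0 0 0] zmed 39
t17 954 ((497.9094543457031, 331.46478271484375), (119.33011627197266, 128.20143127441406), 87.89429473876953)
s17 724 ((496.82098388671875, 330.1273193359375), (120.07588958740234, 125.0909194946289), 87.83687591552734)
```

The bin shows no nuts and the bowl holds them all. Next I set the scoop down: mouth edge on the mat first, then draw back and lower it with a light grip so it pivots flat.

Call:
drive_tool --deltas '[{"dx": -0.04, "dy": -0.0046, "dz": 0.03, "twist": 0}, {"dx": -0.0726, "dy": -0.0046, "dz": 0.07, "twist": 0}, {"dx": -0.0726, "dy": -0.0046, "dz": 0.09, "twist": 0}, {"dx": -0.0726, "dy": -0.0046, "dz": 0.102, "twist": 0}, {"dx": -0.0726, "dy": -0.0046, "dz": 0.102, "twist": 0}]'

```text
time: 35.1
tcp_pos: [497.0, 336.4, 159.0]
tool_rot: [[-0.994, 0.11, -0.0], [0.11, 0.994, -0.0], [0.0, -0.0, -1.0]]
force: [-0.4, 0.3, -1.4]
width: 0.166
gripper_force: 60.0
```

Call:
drive_tool --deltas '[{"dx": 0, "dy": 0, "dz": 0.002, "twist": 0}, {"dx": 0.008, "dy": 0, "dz": 0.0035, "twist": 0}, {"dx": 0.016, "dy": 0, "dz": 0.0065, "twist": 0}, {"dx": 0.022, "dy": 0, "dz": 0.009, "twist": 0}, {"dx": 0.029, "dy": 0, "dz": 0.0116, "twist": 0}, {"dx": 0.036, "dy": 0, "dz": 0.0145, "twist": 0}, {"dx": 0.042, "dy": 0, "dz": 0.0173, "twist": 0}, {"dx": 0.048, "dy": 0, "dz": 0.0205, "twist": 0}, {"dx": 0.054, "dy": 0, "dz": 0.0236, "twist": 0}, {"dx": 0.06, "dy": 0, "dz": 0.027, "twist": 0}, {"dx": 0.065, "dy": 0, "dz": 0.0306, "twist": 0}, {"dx": 0.071, "dy": 0, "dz": 0.0345, "twist": 0}, {"dx": 0.076, "dy": 0, "dz": 0.038, "twist": 0}, {"dx": 0.076, "dy": 0, "dz": 0.0385, "twist": 0}]' --grip_force 5

```text
time: 36.85
tcp_pos: [421.3, 345.2, 120.4]
tool_rot: [[-0.994, 0.11, -0.0], [0.11, 0.994, -0.0], [0.0, -0.0, -1.0]]
force: [-1.9, -1.6, 6.5]
width: 0.173
gripper_force: 5.0
```

```bash
python3 -c "
from h import *
np.set_printoptions(suppress=True,precision=1,linewidth=150)
cup(); shot('scene','s18'); shot('wrist','w18'); shot('top','t18');w=cloud('w18')
for v in range(292,326,4): print(v,w[v,287],load('w18')[0][v,287])
w=cloud('s18'); p=load('s18')[0].astype(int)
g=(abs(p[...,0]-p[...,2])<12)&(p.max(-1)>60)&(w[...,2]>9)&(abs(w[...,1]-336)<52)&(w[...,0]>430)&(w[...,0]<560)
P=w[g]; X=(P-[422,344,0])@C; Z=P[:,2]
for x in range(20,130,10):
    k=(X>=x)&(X<x+10); print(x,k.sum(),np.percentile(Z[k],[3,50,97]) if k.sum() else '', )
"
```

```text
t 36.85 tcp [421.3 345.2 120.4] F [-1.9 -1.6  6.5] w 0.173 gf 5.0
[[-0.994, 0.1098, -0.0004], [0.1098, 0.994, -0.0001], [0.0004, -0.0002, -1.0]] q [-1.   0.4  0.3  1.9 -0.1  0.8  0.8]
cup X -275.0 Y 353.1 Z 120.4
292 [497.8 334.8   7.8] [132 129 130]
296 [500.8 334.5  10.1] [132 131 131]
300 [505.8 333.9   8.7] [128 128 127]
304 [509.4 333.5  10. ] [134 132 132]
308 [514.6 332.9   8.3] [132 131 133]
312 [518.4 332.5   9.4] [130 130 130]
316 [522.9 332.    9.1] [134 133 132]
320 [527.3 331.5   9.1] [131 129 130]
324 [393.4 347.5 218.2] [36 54 67]
20 138 [ 46.  308.7 487. ]
30 138 [ 12.7 297.3 487.5]
40 135 [ 11.6 327.7 485.2]
50 109 [ 11.7  43.5 479.7]
60 125 [ 10.2 407.6 465.5]
70 69 [  9.3  28.7 437.2]
80 51 [ 9.5 27.9 44.7]
90 11 [ 9.1 10.2 13.4]
100 7 [ 9.4  9.8 12.2]
110 0 
120 0
```

The scoop stands flat on the mat. I release it, rise, and go to above the tab.

Call:
drive_tool --deltas '[{"dx": 0, "dy": 0, "dz": 0, "twist": 0}, {"dx": 0, "dy": 0, "dz": 0, "twist": 0}, {"dx": 0, "dy": 0, "dz": 0, "twist": 0}, {"dx": 0, "dy": 0, "dz": -0.02, "twist": 0}, {"dx": 0, "dy": 0, "dz": -0.05, "twist": 0}, {"dx": 0, "dy": 0, "dz": -0.1, "twist": 0}, {"dx": 0, "dy": 0, "dz": -0.16, "twist": 0}, {"dx": 0, "dy": 0, "dz": -0.21, "twist": 0}, {"dx": 0, "dy": 0, "dz": -0.21, "twist": 0}]' --claw 0.05

```text
time: 38.12
tcp_pos: [422.8, 345.9, 334.0]
tool_rot: [[-0.994, 0.11, 0.004], [0.11, 0.994, 0.004], [-0.004, 0.005, -1.0]]
force: [-0.1, 0.6, -0.9]
width: 0.533
gripper_force: 0.0
```

```bash
python3 -c "
from h import *
np.set_printoptions(suppress=True,precision=1,linewidth=150)
go((672.5,116,310,-6.4)); shot('wrist','w19'); w=cloud('w19'); p=load('w19')[0]
shot('scene','s19'); ws=cloud('s19'); ps=load('s19')[0].astype(int)
b,g,r=[ps[...,i] for i in range(3)]; k=(r>110)&(g<60)&(b<60)&(ws[...,2]>190)&(ws[...,2]<240); print('tab',np.nanmedian(ws[k],0))
g=(p.max(-1)<45)&(w[...,2]>50)&(w[...,2]<175)&(abs(w[...,0]-440)<60)&(abs(w[...,1]-340)<60); P=w[g]; print('handle',len(P),P[np.argsort(P[:,2])][::max(1,len(P)//6)])
k=(w[...,2]>5.5)&(w[...,2]<14)&(abs(w[...,1]-336)<50)&(w[...,0]>455)&(w[...,0]<560); print('floor',np.percentile(w[k],[2,50,98],axis=0))
"
```

```text
t 38.12 tcp [422.8 345.9 334. ] F [-0.1  0.6 -0.9] w 0.533 gf 0.0
[[-0.9939, 0.1104, 0.004], [0.1104, 0.9939, 0.0043], [-0.0035, 0.0047, -1.0]] q [-1.   0.2  0.3  1.7 -0.1  1.3  0.8]
(672.5, 116, 310, -6.4) -> [-0.3 -0.2  0. ] twist 90.06
tab [658.7 119.1 214.5]
handle 444 [[458.1 339.5  64.6]
 [437.  347.  110.1]
 [422.3 346.  143. ]
 [392.5 346.1 160.5]
 [400.2 342.  163.1]
 [403.2 342.8 165.4]]
floor [[464.1 289.4   5.6]
 [509.1 334.    7.6]
 [557.5 383.1  10. ]]
```

```bash
python3 -c "
from h import *
shot('top','t19')
for f in('top0','t17','t19'):
    w=cloud(f);p=load(f)[0].astype(int);b,g,r=[p[...,i] for i in range(3)]; k=(r>90)&(g<50)&(b<50)&(w[...,2]>195)&(w[...,2]<235); print(f,k.sum(),w[k].mean(0),w[k].min(0),w[k].max(0))
for uv in [(410,145),]:
    pass
go((672.5,116,310,-6.4))
"
```

```text
top0 108 [673.14354534 118.03137181 213.07286256] [657.90514273 102.1822464  205.70943336] [689.37608588 135.53463574 219.43328515]
t17 114 [672.19870868 118.16081526 213.15082018] [655.64697114 102.25078995 204.1382678 ] [689.78261377 135.27020019 218.74618772]
t19 111 [672.44196983 118.2163625  213.08695745] [655.60669433 102.32465697 207.81375763] [689.9272588  135.6213541  218.70915749]
t 38.27 tcp [421.4 344.9 329.4] F [ 0.4 -0.2 -1. ] w 0.531 gf 0.0
[[-0.9939, 0.1102, -0.001], [0.1102, 0.9939, -0.001], [0.0009, -0.0011, -1.0]] q [-1.    0.19  0.3   1.68 -0.06  1.28  0.77]
(672.5, 116, 310, -6.4) -> [-0.2748 -0.1998  0.0194] twist 90.07
```

Call:
drive_tool --deltas '[{"dx": -0.05, "dy": -0.036, "dz": 0, "twist": 15}, {"dx": -0.1, "dy": -0.072, "dz": 0, "twist": 30}, {"dx": -0.14, "dy": -0.1, "dz": 0, "twist": 50}, {"dx": -0.18, "dy": -0.13, "dz": 0, "twist": 70}, {"dx": -0.22, "dy": -0.16, "dz": 0, "twist": 85}, {"dx": -0.25, "dy": -0.18, "dz": 0, "twist": 90}, {"dx": -0.2745, "dy": -0.198, "dz": 0.02, "twist": 90}, {"dx": -0.2745, "dy": -0.198, "dz": 0.02, "twist": 90}, {"dx": -0.2745, "dy": -0.198, "dz": 0.02, "twist": 90}, {"dx": -0.2745, "dy": -0.198, "dz": 0.02, "twist": 90}, {"dx": -0.2745, "dy": -0.198, "dz": 0.02, "twist": 90}, {"dx": -0.2745, "dy": -0.198, "dz": 0.02, "twist": 90}]' --claw 0.0 --grip_force 20

```text
time: 39.78
tcp_pos: [672.7, 118.1, 310.3]
tool_rot: [[0.109, 0.994, -0.0], [0.994, -0.109, -0.0], [-0.0, -0.0, -1.0]]
force: [1.0, 0.3, -0.5]
width: 0.001
gripper_force: 0.0
```

Call:
drive_tool --deltas '[{"dx": 0, "dy": 0, "dz": 0.035, "twist": 0}, {"dx": 0, "dy": 0, "dz": 0.065, "twist": 0}, {"dx": 0, "dy": 0, "dz": 0.078, "twist": 0}, {"dx": 0, "dy": 0, "dz": 0.083, "twist": 0}, {"dx": 0, "dy": 0, "dz": 0.086, "twist": 0}, {"dx": 0, "dy": 0, "dz": 0.089, "twist": 0}, {"dx": 0, "dy": 0, "dz": 0.092, "twist": 0}, {"dx": 0, "dy": 0, "dz": 0.095, "twist": 0}, {"dx": 0, "dy": 0, "dz": 0.0955, "twist": 0}]'

```text
time: 40.9
tcp_pos: [673.1, 118.1, 215.2]
tool_rot: [[0.11, 0.994, 0.001], [0.994, -0.11, 0.0], [0.0, 0.001, -1.0]]
force: [-0.9, 0.8, 6.4]
width: 0.008
gripper_force: 3.1
```

Call:
drive_tool --deltas '[{"dx": 0, "dy": 0, "dz": 0, "twist": 0}, {"dx": 0, "dy": 0, "dz": 0, "twist": 0}, {"dx": 0, "dy": 0, "dz": 0, "twist": 0}, {"dx": 0, "dy": 0, "dz": 0, "twist": 0}, {"dx": 0, "dy": 0, "dz": 0, "twist": 0}, {"dx": 0, "dy": 0, "dz": 0, "twist": 0}, {"dx": 0, "dy": 0, "dz": 0, "twist": 0}, {"dx": 0, "dy": 0, "dz": 0, "twist": 0}]'

```text
time: 41.9
tcp_pos: [673.1, 118.1, 215.5]
tool_rot: [[0.11, 0.994, 0.001], [0.994, -0.11, 0.0], [0.0, 0.001, -1.0]]
force: [-1.4, 0.4, 6.2]
width: 0.003
gripper_force: 3.0
```

```bash
cat >> h.py <<'E'
def door(f):
    w=cloud(f); q=w-O; X=q@C; Y=q@Yv; Z=w[...,2]-160
    r=np.hypot(X,Z); k=(r>198)&(r<222)&(abs(Y)<72)&(Z>-130)&(X<20)&(w[...,2]>30); a=np.degrees(np.arctan2(Z[k],-X[k])); h,e=np.histogram(a,np.arange(-40,100,5)); print(f,'bar angle hist',{int(e[i]):int(h[i]) for i in np.argsort(-h)[:5]})
E
python3 -c "
from h import *
st(); shot('scene','s20'); door('s19'); door('s20')"
```

```text
t 41.9 tcp [673.1 118.1 215.5] F [-1.4  0.4  6.2] w 0.003 gf 3.0
[[0.1102, 0.9939, 0.001], [0.9939, -0.1102, 0.0002], [0.0003, 0.001, -1.0]] q [-0.65  0.61  0.67  1.47 -0.39  1.19 -0.04]
s19 bar angle hist {75: 200, -40: 0, -30: 0, -35: 0, -20: 0}
s20 bar angle hist {50: 135, 45: 65, -40: 0, -35: 0, -20: 0}
```

The door is sinking. I hold the tab down until it has shut.

Call:
drive_tool --deltas '[{"dx": 0, "dy": 0, "dz": 0, "twist": 0}, {"dx": 0, "dy": 0, "dz": 0, "twist": 0}, {"dx": 0, "dy": 0, "dz": 0, "twist": 0}, {"dx": 0, "dy": 0, "dz": 0, "twist": 0}, {"dx": 0, "dy": 0, "dz": 0, "twist": 0}, {"dx": 0, "dy": 0, "dz": 0, "twist": 0}, {"dx": 0, "dy": 0, "dz": 0, "twist": 0}, {"dx": 0, "dy": 0, "dz": 0, "twist": 0}, {"dx": 0, "dy": 0, "dz": 0, "twist": 0}, {"dx": 0, "dy": 0, "dz": 0, "twist": 0}, {"dx": 0, "dy": 0, "dz": 0, "twist": 0}, {"dx": 0, "dy": 0, "dz": 0, "twist": 0}, {"dx": 0, "dy": 0, "dz": 0, "twist": 0}, {"dx": 0, "dy": 0, "dz": 0, "twist": 0}, {"dx": 0, "dy": 0, "dz": 0, "twist": 0}, {"dx": 0, "dy": 0, "dz": 0, "twist": 0}, {"dx": 0, "dy": 0, "dz": 0, "twist": 0}, {"dx": 0, "dy": 0, "dz": 0, "twist": 0}, {"dx": 0, "dy": 0, "dz": 0, "twist": 0}, {"dx": 0, "dy": 0, "dz": 0, "twist": 0}]'

```text
time: 44.45
tcp_pos: [673.1, 118.1, 215.4]
tool_rot: [[0.11, 0.994, 0.001], [0.994, -0.11, 0.0], [0.0, 0.001, -1.0]]
force: [-1.7, -0.1, 6.4]
width: 0.005
gripper_force: 3.0
```

Call:
drive_tool --deltas '[{"dx": 0, "dy": 0, "dz": 0, "twist": 0}, {"dx": 0, "dy": 0, "dz": 0, "twist": 0}, {"dx": 0, "dy": 0, "dz": 0, "twist": 0}, {"dx": 0, "dy": 0, "dz": 0, "twist": 0}, {"dx": 0, "dy": 0, "dz": 0, "twist": 0}, {"dx": 0, "dy": 0, "dz": 0, "twist": 0}, {"dx": 0, "dy": 0, "dz": 0, "twist": 0}, {"dx": 0, "dy": 0, "dz": 0, "twist": 0}, {"dx": 0, "dy": 0, "dz": 0, "twist": 0}, {"dx": 0, "dy": 0, "dz": 0, "twist": 0}, {"dx": 0, "dy": 0, "dz": -0.02, "twist": 0}, {"dx": 0, "dy": 0, "dz": -0.06, "twist": 0}, {"dx": 0, "dy": 0, "dz": -0.11, "twist": 0}, {"dx": 0, "dy": 0, "dz": -0.16, "twist": 0}, {"dx": 0, "dy": 0, "dz": -0.16, "twist": 0}, {"dx": 0, "dy": 0, "dz": -0.16, "twist": 0}]'

```text
time: 46.45
tcp_pos: [672.6, 118.0, 375.1]
tool_rot: [[0.11, 0.994, 0.0], [0.994, -0.11, 0.0], [0.0, 0.0, -1.0]]
force: [0.1, 0.5, -0.0]
width: 0.004
gripper_force: 0.0
```

```bash
python3 -c "
from h import *
np.set_printoptions(suppress=True,precision=1,linewidth=150)
st(); shot('scene','s21'); shot('top','t21'); shot('wrist','w21'); door('s21'); door('scene0'); 
w=cloud('s21'); p=load('s21')[0].astype(int)
for f in('s17','s21'):
  w=cloud(f); p=load(f)[0].astype(int)
  k=(p.max(-1)<45)&(w[...,2]>50)&(w[...,2]<175)&(abs(w[...,0]-440)<60)&(abs(w[...,1]-340)<60); P=w[k]; print('handle',len(P),P.mean(0) if len(P) else '')
P=w[k]; print(np.percentile(P,[2,50,98],axis=0))
nuts('t21',xr=(-240,-60),yr=(-430,-240),zr=(3,80))
d=cv2.absdiff(load('t19')[0],load('t21')[0]).max(-1); k=d>60; v,u=np.where(k); print('changed px', k.sum(), u.min() if k.any() else '',u.max() if k.any() else '')
b=cv2.absdiff(load('top0')[0],load('t21')[0]).max(-1)
for n,(x0,x1,y0,y1) in dict(tumblers=(125,190,155,195),butter=(328,372,150,188),jug=(376,420,168,205),bowl=(340,398,208,268),scoop=(148,192,200,258)).items(): print(n,(b[y0:y1,x0:x1]>40).sum())
"
```

```text
t 46.45 tcp [672.6 118.  375.1] F [ 0.1  0.5 -0. ] w 0.004 gf 0.0
[[0.1104, 0.9939, 0.0], [0.9939, -0.1104, 0.0], [0.0, 0.0, -1.0]] q [-0.7  0.5  0.7  1.2 -0.3  1.5 -0.1]
s21 bar angle hist {-35: 184, -40: 0, -30: 0, -25: 0, -20: 0}
scene0 bar angle hist {-35: 184, -40: 0, -30: 0, -25: 0, -20: 0}
handle 0 
handle 128 [420.  336.1 116.9]
[[397.1 331.3  60.4]
 [419.4 335.8 120.2]
 [446.8 341.4 160.2]]
t21 n px 290 meanZ nan cols Y [-430 -420 -410 -400 -390 -380 -370 -360 -350 -340 -330 -320 -310 -300 -290 -280 -270 -260 -250]
-192 [0 0 0 0 0 0 0 0 3 3 2 0 0 0 0 0 0 0 0] zmed 20
-184 [0 0 0 0 0 1 2 3 5 5 8 0 0 0 0 0 0 0 0] zmed 31
-176 [0 0 0 0 0 1 4 7 4 7 4 0 0 0 0 0 0 0 0] zmed 32
-168 [0 0 0 0 0 0 6 6 0 0 2 5 3 0 0 0 0 0 0] zmed 30
-160 [0 0 0 0 0 0 0 5 6 6 5 5 4 0 0 0 0 0 0] zmed 27
-152 [0 0 0 0 0 0 2 4 6 5 5 6 8 2 0 0 0 0 0] zmed 29
-144 [0 0 0 0 0 0 0 1 3 8 3 5 4 6 3 0 0 0 0] zmed 29
-136 [0 0 0 0 0 0 0 0 2 5 7 6 6 8 0 0 0 0 0] zmed 29
-128 [0 0 0 0 0 0 0 0 2 4 6 2 5 1 0 0 0 0 0] zmed 32
-120 [0 0 0 0 0 0 0 0 1 6 3 0 0 0 0 0 0 0 0] zmed 28
-112 [0 0 0 0 0 0 0 1 3 5 7 2 0 0 0 0 0 0 0] zmed 39
-104 [0 0 0 0 0 0 0 2 3 6 8 1 0 0 0 0 0 0 0] zmed 41
-96 [0 0 0 0 0 0 0 0 1 2 0 0 0 0 0 0 0 0 0] zmed 38
changed px 30048 27 311
tumblers 1140
butter 0
jug 0
bowl 329
scoop 1962
```

The door is shut, the scoop is upright on the mat and the nuts are in the bowl. One last check from the earlier viewpoint that the bin is empty, which also parks the arm clear of everything.

Call:
drive_tool --deltas '[{"dx": 0, "dy": -0.05, "dz": 0, "twist": 0}, {"dx": 0, "dy": -0.11, "dz": 0, "twist": 0}, {"dx": -0.04, "dy": -0.16, "dz": 0, "twist": 0}, {"dx": -0.09, "dy": -0.186, "dz": 0.02, "twist": 0}, {"dx": -0.14, "dy": -0.186, "dz": 0.06, "twist": 0}, {"dx": -0.1595, "dy": -0.186, "dz": 0.1, "twist": 0}, {"dx": -0.1595, "dy": -0.186, "dz": 0.115, "twist": 0}, {"dx": -0.1595, "dy": -0.186, "dz": 0.115, "twist": 0}, {"dx": -0.1595, "dy": -0.186, "dz": 0.115, "twist": 0}]'

```text
time: 47.72
tcp_pos: [471.0, -19.1, 260.9]
tool_rot: [[0.109, 0.994, 0.001], [0.994, -0.109, -0.0], [-0.0, 0.001, -1.0]]
force: [0.2, -0.0, 0.7]
width: 0.002
gripper_force: 0.0
```

```bash
python3 -c "
from h import *
st(); shot('wrist','w22'); shot('top','t22'); shot('scene','s22'); door('s22')
for f in('w1','w22'):
    p=load(f)[0].astype(int)[150:235,362:470]; b,g,r=[p[...,i] for i in range(3)]
    k=(r-b>22)&(r>1.3*b)&(r>1.12*g); print(f,k.sum(), p[17,45],p[42,75],p[42,45]); n,_,s,c=cv2.connectedComponentsWithStats(k.astype(np.uint8)); print([(int(a[4]),c[i].round().tolist()) for i,a in enumerate(s) if i and a[4]>20])
b=cv2.absdiff(load('top0')[0],load('t22')[0]).max(-1)
for n,(x0,x1,y0,y1) in dict(tumblers=(125,190,155,195),butter=(328,372,150,188),jug=(376,420,168,205),bowl=(340,398,208,268),scoop=(148,192,200,258)).items(): print(n,(b[y0:y1,x0:x1]>40).sum())
"
```

```text
t 47.73 tcp [471.  -19.1 260.9] F [ 0.2 -0.   0.7] w 0.002 gf 0.0
[[0.109, 0.994, 0.001], [0.994, -0.109, -0.0002], [-0.0001, 0.001, -1.0]] q [-0.82  0.12  0.86  1.95 -0.1   1.11 -0.02]
s22 bar angle hist {-35: 184, 25: 68, 30: 56, 35: 14, 55: 10}
w1 499 [77 84 91] [74 83 91] [ 89 101 107]
[(498, [3.0, 35.0])]
w22 337 [ 86  95 102] [ 85  98 103] [ 84  96 102]
[(337, [2.0, 32.0])]
tumblers 0
butter 0
jug 0
bowl 320
scoop 352
```

```bash
python3 -c "
from h import *
for f in('w1','w22'):
    p=cv2.GaussianBlur(load(f)[0],(5,5),0).astype(int)[155:232,374:450]; k=(p[...,2]-p.min(-1)>0)&(p[...,1]<np.median(p[...,1])-7)
    n,_,s,c=cv2.connectedComponentsWithStats(k.astype(np.uint8)); print(f,k.sum(),[(int(a[4]),c[i].round().tolist()) for i,a in enumerate(s) if i and a[4]>30])
"
```

```text
w1 529 [(117, [58.0, 10.0]), (84, [25.0, 12.0]), (107, [54.0, 36.0]), (91, [22.0, 60.0]), (108, [51.0, 60.0])]
w22 1048 [(1048, [58.0, 54.0])]
```

```bash
python3 -c "
from h import *
np.set_printoptions(linewidth=160)
for f in('w1','w22'):
    p=cv2.blur(load(f)[0],(5,5))[155:235:6,366:486:6,1]; print(f);print(p)
"
```

```text
w1
[[ 70  98  97  97  98  98  95  90  95  98  98  93  85  86  80  79  78  78  78  78]
 [ 71  98  99  99  99  85  77  82  82  93  92  75  80  83  83  80  78  78  78  79]
 [ 73  89  83  86  97  75  79  84  85  90  84  76  82  86  87  80  79  78  78  78]
 [ 76  84  83  84  88  82  78  84  85  95  95  76  81  83  83  79  79  77  77  78]
 [ 77  83  84  86  88  99  93  91  97  99  98  98  93  88  79  79  78  78  77  78]
 [ 81  82  82  84  95  99  99  99  99  98  83  76  81  81  79  79  78  78  78  76]
 [ 82  97  96  97  97  98  98  98  98  96  74  78  83  85  82  80  78  79  76  76]
 [ 85  79  80  89  98  98  98  98  98  98  77  79  84  85  81  78  78  77  77  74]
 [ 87  80  84  86  93  96  96  97  97  97  96  89  90  80  80  77  78  78  78  72]
 [ 88  82  85  88  96  78  78  81  93  93  75  78  80  81  79  78  77  78  79  71]
 [ 92  85  86  95  88  75  82  84  87  80  76  82  84  85  79  78  78  78  79  70]
 [ 95 100 100 100  93  76  83  85  89  88  76  83  85  83  79  78  79  78  79  69]
 [ 96  91  90  89  90  85  81  83  88  89  83  81  81  79  79  77  78  78  77  69]
 [ 91  78  79  79 
[... 532 characters left out ...]
99  98  80  80  79  78  78  78  71]
 [ 94  97  97  97  97  98  97  97  97  98  98  99  98  78  80  78  78  78  77  71]
 [ 96  98  97  98  98  98  98  99  98  98  99  97  95  79  80  78  79  78  77  70]
 [ 97  97  97  97  96  96  96  97  97  97  97  97  93  78  80  77  78  77  77  69]
 [ 99  99 100 100 100  99 100 100 100 100  99  98  90  79  79  77  79  77  76  67]
 [ 98  98  98  99  99 100 100 100 100 100 100 101  89  80  78  78  79  78  74  69]
 [ 99 100 100  99  99 100  99  99  99  99  99  99  85  79  78  78  77  78  74  68]
 [ 92  88  87  87  87  86  87  87  86  85  85  86  80  79  79  78  78  79  73  67]
 [ 84  79  78  79  78  79  78  79  78  79  78  79  79  79  78  79  77  78  70  66]]
```

The bin floor is uniform, so the bin is empty. I'm handing the job in.

```bash
python3 -c "
from h import *
print(close_job())"
```

```text
the job is handed in; nothing more can be done
None
```

The job is handed in at about 48 s: all seven walnuts are in the blue bowl, the door is fully shut, the scoop stands upright on its mat, and the tumblers, butter box and jug show no change.

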